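# Pack the under-sink basket

### The arm

A 6-joint arm with a two-finger parallel gripper is mounted at the origin on the work surface. World frame = base frame: x ahead of the robot, y to its left, z up, the work surface at z = 0. Lengths are in m, angles in rad, forces in N, time in s.
With the tool pointing down it reaches from about 0.25 to 0.8 m from the base axis. Payload 3.9 kg.
Tool frame: the origin (TCP) lies at the centre of the arm's flange, where the gripper is bolted on; the fingertips stand 173 mm ahead of it and the grasp point (between the pads) lies 155 mm ahead of it; z points along the fingers, y is the direction in which the jaws open and shut (so a half turn about z gives the same grasp; the last joint's range is limited). The gripper opens to 85 mm and grips with 20 to 120 N. Pads are 22 mm wide; open, the fingers measure 114 mm over their backs; the gripper's body (76 mm by 85 mm) begins 54 mm behind the grasp point. The pads swing forward as they close: fully open they stand 13 mm farther back than shut.
Start: joints at [1.285, 0.26, -0.138, 1.173, 0, 1.571], TCP at [0.148, 0.504, 0.405] pointing down, gripper open.
Joint ranges: [-2.78, 2.78], [-0.83, 1.72], [-1.28, 1.37], [-1.9, 2.12], [-1.57, 1.48], [-3.14, 3.14]. Speed limits (rad/s): [2.57, 2.57, 3.14, 3.14, 3.14, 3.14].

### API

Orientations are given as a unit quaternion [w, x, y, z].
In Python, from rig import arm gives the robot as it stands.
- The arm moves only by the tool play_rows, never from a script. Its argument "series" is a list of rows, each a list of 4 numbers: the shift along the world's x, y, z normalised to -1 to 1, where 1 is 30 cm, then the turn about the world's z normalised to -1 to 1, where 1 is 90 degrees. A call has 1 to 12 rows; each row is the pose to reach, as a shift and turn from the pose commanded when the call began; what a row does not reach only later rows make up. A row lasts 1/12 s, in which the tool goes at most 41.7 mm and 7.16 degrees, less where a joint would pass 70% of its speed; a pose out of reach is approached as far as the arm can. A call with a number of a shift or a turn outside -1 to 1 is refused whole. A call with a gripper value outside its range is refused whole. "jaw" is the closure, from 0 (fully open) to 1 (shut), set as the call begins (left out, the last holds). The fingers move at their own pace and stop on an object; the grip force is fixed at half the most. Time passes only in rows, so rows that repeat a pose let the fingers close. It gives the time, the measured TCP pose, the force and the opening at its end, in the units of the state.
- arm.sense(): the state, without advancing time (a new reading comes with each control period).
- arm.snapshot(name): name is "scene" or "top" or "wrist"; returns the picture (480x640x3 uint8, blue, green, red); there is no depth.
- arm.camera_info(name): a dict with "fx", "fy", "cx", "cy" (pixels), "R" (3x3) and "t" (3): a world point X has camera coordinates R X + t; the wrist camera has in their place "hand_eye" (4x4, takes a point from camera to tool coordinates, whose origin is the TCP and whose axes are the flange's). Camera axes: x right, y down, z forward; pixel columns grow to the right and rows downward; lengths in m; the calibration is good to about 2 mm. A picture is of the moment at which its call begins: read the wrist's pose just before it. camera_info takes no time and is no camera call.
- arm.sign_off(): hands the job in, once; it reports no verdict.
The state is a dict: "t": time; "joint_positions": joint angles; "joint_velocities": joint speeds; "effort": joint torques, N m; "eef_pos": TCP position; "orientation": TCP orientation; "wrist_force": force on the tool from outside, world axes, zero at the start; "torque": the same for the moment, N m; "gripper_width": opening from 0.0 (shut) to 1.0 (fully open).
Only numpy, scipy, OpenCV 4.12 (cv2) and the standard library are available. Lean on these libraries where they do the work, as an engineer would, in place of code of your own. Each camera call takes 0.05 s, during which the arm holds its last target.

### The job

Pack the orange basket under the sink: stand the grey pipe reducer upright on the black rubber mat, the aluminium can upright on the white saucer, and the sink plug, post up, on the blue disc, and lay the wooden-backed nail brush, bristles down, lengthwise along the cork mat, each in the middle of its place. Leave the white reducer and the green-backed brush, which do not belong in it, just where they are.

Things in the scene. Friction and masses are not known exactly. Their poses are not given: they have to be found in the camera images.
- grey_reducer_mid (a point): GREY plastic pipe reducer (belongs in the basket), loose, standing on its wide end: stepped pipe piece 60 mm tall, lower 28 mm is 52 mm in diameter, then a short cone, the upper 25 mm is a spigot 40 mm in diameter with a dark mouth (grip it outside only). Point: on its axis, half-way up (30 mm above its foot). z up along the axis. About 70 g.
- can_mid (a point): small bare aluminium can (belongs in the basket), closed by a press-on lid with a tiny hinge lug, loose, standing: 60 mm tall, 48 mm in diameter, lid (the top 10 mm) 49.4 mm. Point: on its axis, half-way up (30 mm above its foot). z up; x points to the hinge lug (5 mm out at the lid), a smaller catch is opposite, the sides along y are clear. About 150 g.
- wood_brush_mid (a point): nail brush with a brown WOODEN back (belongs in the basket), loose, lying bristles down: 90 mm long, 40 mm wide, 40 mm tall; the back is the upper 20 mm, the stiff bristle block below is 80 x 32 mm and does not give. Point: its centre, half-way up (20 mm above the bristle ends). x along its length, y across its width, z up. About 80 g.
- plug_mid (a point): sink plug (belongs in the basket), loose, standing: black rubber disc 42 mm in diameter at the foot, 48 mm at its top and 14 mm thick, with an upright brass grip post 22 mm in diameter and 36 mm tall on it (50 mm tall in all). Point: on its axis, half-way up (25 mm above its foot). z up. About 100 g.
- white_reducer_mid (a point): WHITE plastic pipe reducer, a look-alike of the same shape and size as the grey one: does not belong in the basket and stays where it stands. Point: on its axis, 30 mm above its foot. Loose.
- green_brush_mid (a point): nail brush with a GREEN plastic back, a look-alike of the same shape and size as the wooden one: does not belong in the basket and stays where it lies. Point: its centre, 20 mm above the bristle ends; x along its length. Loose.
- rubber_mat: place of the grey reducer: black square rubber mat, 90 x 90 mm, 4 mm thick. Fixed in the middle of one of four 109 mm square bays (2 x 2, centres 114 mm apart) of the orange basket (234 mm square, walls and dividers 22 mm high, 5 mm thick). Origin: centre of its underside, 5 mm above the cupboard floor; x, y along the basket's walls, z up.
- saucer: place of the can: round white ceramic saucer, 100 mm across its rim, 10 mm high, flat inside about 75 mm across, 4 mm thick. Fixed in the middle of one of four 109 mm square bays (2 x 2, centres 114 mm apart) of the orange basket (234 mm square, walls and dividers 22 mm high, 5 mm thick). Origin: centre of its underside, 5 mm above the cupboard floor; x, y along the basket's walls, z up.
- cork_mat: place of the wooden brush: tan cork rectangle, 100 mm long along its x axis, 56 mm wide, 4 mm thick. Fixed in the middle of one of four 109 mm square bays (2 x 2, centres 114 mm apart) of the orange basket (234 mm square, walls and dividers 22 mm high, 5 mm thick). Origin: centre of its underside, 5 mm above the cupboard floor; x, y along the basket's walls, z up.
- blue_disc: place of the plug: round blue plastic disc, 84 mm in diameter, 4 mm thick. Fixed in the middle of one of four 109 mm square bays (2 x 2, centres 114 mm apart) of the orange basket (234 mm square, walls and dividers 22 mm high, 5 mm thick). Origin: centre of its underside, 5 mm above the cupboard floor; x, y along the basket's walls, z up.
There are look-alikes about, which are no part of the job. Leave any purple or red look-alike of the part that bears wood_brush_mid alone. What is shaped like the part that bears grey_reducer_mid but purple is not meant.

How it is judged:
By the outcome, as a careful person would: the job done as asked, in the order asked, and still so for the second after the job is handed in, with the robot touching nothing.
It also fails if it takes over 109 s, if anything falls off the work surface, if the arm or the gripper's body presses on something with over 40 N, if the wrist force passes 120 N, or if a joint passes its speed limit or range.

## Working session

There is one attempt and no reset: what is moved stays moved. The work goes in short steps, Python scripts to look and compute and a tool call to move; the robot and the scene stay as the last step left them, time stands still between calls to the robot, and variables do not carry over. Pictures are saved under pics/ and viewed, and the job is handed in when it is done.

Besides the shell and the picture viewer there is one more tool, called after "Call:" by a JSON object that holds its "method" and its "body", one argument or row to a line. play_rows: Moves the arm, as the interface text tells. Scaled input: -1 to 1 covers 30 cm each way for a shift and 90 degrees each way for a turn. Its arguments: {"type":"object","properties":{"series":{"type":"array"},"jaw":{"type":"number"}},"required":["series"]}

```bash
ls; mkdir -p pics; python3 - <<'E'
from rig import arm
import cv2
s=arm.sense();print(s)
for n in("scene","top","wrist"):
    cv2.imwrite(f"pics/{n}0.png",arm.snapshot(n));print(n,arm.camera_info(n))
E
```

```text
pics
{'t': 0.0, 'joint_positions': array([ 1.28500114e+00,  2.60658763e-01, -1.39378075e-01,  1.17271952e+00,
       -1.86700052e-06,  1.57079596e+00]), 'joint_velocities': array([-0.00144201,  0.00044203, -0.00230874,  0.00166147, -0.00076403,
        0.00120688]), 'effort': array([-5.65207611e-04, -4.05676639e+01,  2.53924763e+01,  1.86431251e-02,
       -1.37553566e-04,  3.74401267e-06]), 'eef_pos': array([0.14790866, 0.50336494, 0.40387442]), 'orientation': array([-1.38642024e-04,  1.42411515e-01,  9.89807052e-01, -9.70160229e-04]), 'wrist_force': array([ 0.25214018,  0.03853567, -0.01050337]), 'torque': array([-0.02378971,  0.02508447,  0.02457046]), 'gripper_width': 0.9962797531360423}
scene {'fx': 443.8498116772397, 'fy': 443.8498116772397, 'cx': 321.8069823517701, 'cy': 242.08556893956623, 'R': array([[ 0.40704412,  0.91328359,  0.01510552],
       [ 0.73088585, -0.31574296, -0.60507211],
       [-0.54783296,  0.25733146, -0.79602737]]), 't': array([-0.25998494, -0.3418363 ,  1.28925915])}
top {'fx': 478.5773244860209, 'fy': 478.5773244860209, 'cx': 323.96838063603053, 'cy': 243.89125885839266, 'R': array([[ 0.01622007, -0.99974794, -0.01552313],
       [-0.99087196, -0.01399422, -0.13407807],
       [ 0.13382704,  0.01755619, -0.99084918]]), 't': array([0.04883982, 0.55935319, 1.02957236])}
wrist {'fx': 410.26233356009, 'fy': 410.26233356009, 'cx': 318.44015198126624, 'cy': 238.6044159312394, 'hand_eye': array([[-2.88354520e-04, -9.48002012e-01, -3.18264203e-01,
         8.16746820e-02],
       [ 9.99999139e-01,  1.34159556e-04, -1.30563789e-03,
         2.74760256e-04],
       [ 1.28044553e-03, -3.18264305e-01,  9.48001156e-01,
         2.98154436e-02],
       [ 0.00000000e+00,  0.00000000e+00,  0.00000000e+00,
         1.00000000e+00]])}
```

View pics/top0.png

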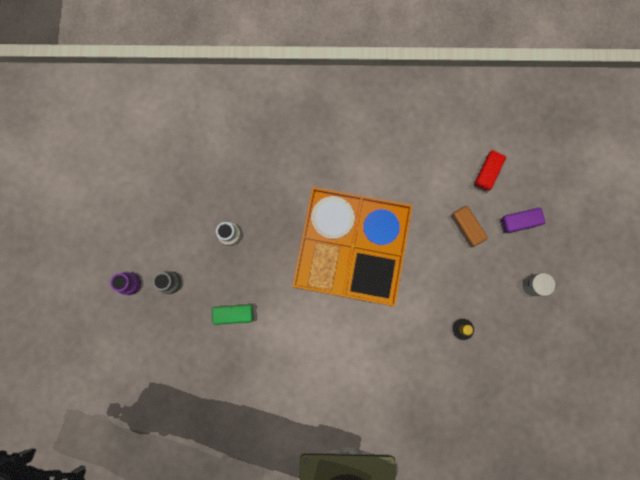

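View pics/scene0.png

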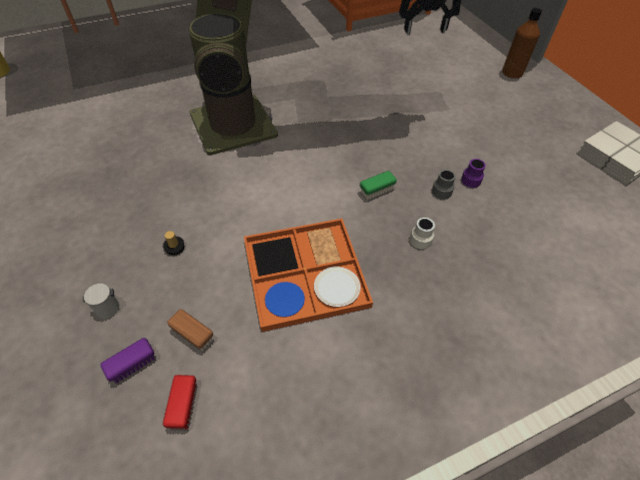

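View pics/wrist0.png

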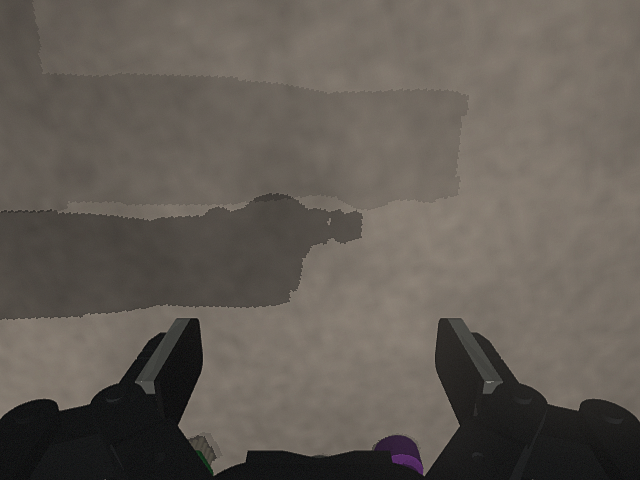

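The top view shows these candidates:
- Reducers: grey (167,282), purple (125,283), white (228,232). I choose the grey one at (167,282).
- Brushes: wood (470,226), purple (523,220), red (490,171), green (232,314). I choose the brown one at (470,226).
- Can (540,285) and plug (463,329) have no look-alikes.
- Places: mat (372,275), saucer (333,217), cork (324,267), disc (381,227).

```bash
cat > h.py <<'E'
import numpy as np, cv2
from rig import arm
from scipy.spatial.transform import Rotation as Ro
def cam(n,s=None):
    c=arm.camera_info(n);K=np.array([[c['fx'],0,c['cx']],[0,c['fy'],c['cy']],[0,0,1]])
    if 'R' in c: return K,np.array(c['R']),np.array(c['t'])
    s=s or arm.sense();q=s['orientation'];T=np.eye(4);T[:3,:3]=Ro.from_quat([q[1],q[2],q[3],q[0]]).as_matrix();T[:3,3]=s['eef_pos']
    M=np.linalg.inv(T@c['hand_eye']);return K,M[:3,:3],M[:3,3]
def atz(C,p,z):
    K,R,t=C;d=R.T@np.linalg.solve(K,[p[0],p[1],1]);o=-R.T@t;return o+d*(z-o[2])/d[2]
def tri(C1,p1,C2,p2):
    X=cv2.triangulatePoints(C1[0]@np.c_[C1[1],C1[2]],C2[0]@np.c_[C2[1],C2[2]],np.float64(p1).reshape(2,1),np.float64(p2).reshape(2,1));return X[:3,0]/X[3,0]
def proj(C,X):
    c=C[1]@np.array(X)+C[2];p=C[0]@c;return p[:2]/p[2]
E
python3 - <<'E'
from h import *
T=cam("top");S=cam("scene")
P=dict(grey=((166.5,281),(447,175)),purpR=((124,282),(477,164)),white=((226,231),(425,224)),can=((542.5,284.5),(97,293)),plug=((467,329.5),(170,234)),
wood=((469.5,226),(190,324)),purpB=((523,219.5),(127,357)),red=((490,170),(181,392)),green=((232,313.5),(378,182)),
mat=((372.5,275.5),(275,257)),sau=((333,217),(337,287)),cork=((324,267),(324,246)),disc=((381.5,227),(285,299)))
for k,(a,b) in P.items(): print(k,tri(T,a,S,b).round(3),"z0",atz(T,a,0.0).round(3))
for k,v in dict(grey=(166,281),can=(540,285),plug=(464,329),wood=(470,226)).items(): pass
im=cv2.imread("pics/top0.png")
cr=lambda u,v,r:cv2.resize(im[v-r:v+r,u-r:u+r],(300,300),interpolation=cv2.INTER_CUBIC)
cv2.imwrite("pics/crop1.png",np.vstack([np.hstack([cr(150,275,40),cr(470,226,30)]),np.hstack([cr(540,285,30),cr(463,329,30)])]))
cv2.imwrite("pics/crop2.png",cv2.resize(im[180:310,285:420],None,fx=4.5,fy=4.5,interpolation=cv2.INTER_CUBIC))
E
```

```text
grey [0.472 0.401 0.065] z0 [0.473 0.419 0.   ]
purpR [0.468 0.493 0.064] z0 [0.469 0.517 0.   ]
white [0.582 0.274 0.061] z0 [0.591 0.286 0.   ]
can [ 0.474 -0.414  0.058] z0 [ 0.478 -0.439  0.   ]
plug [ 0.376 -0.251  0.05 ] z0 [ 0.374 -0.266  0.   ]
wood [ 0.603 -0.265  0.04 ] z0 [ 0.61  -0.278  0.   ]
purpB [ 0.62  -0.387  0.035] z0 [ 0.627 -0.401  0.   ]
red [ 0.73  -0.311  0.049] z0 [ 0.744 -0.329  0.   ]
green [0.402 0.258 0.034] z0 [0.401 0.264 0.   ]
mat [ 0.493 -0.053  0.002] z0 [ 0.492 -0.054  0.   ]
sau [0.626 0.039 0.011] z0 [0.627 0.038 0.   ]
cork [0.511 0.059 0.006] z0 [0.51  0.057 0.   ]
disc [ 0.605 -0.072  0.005] z0 [ 0.605 -0.075  0.   ]
```

View pics/crop1.png

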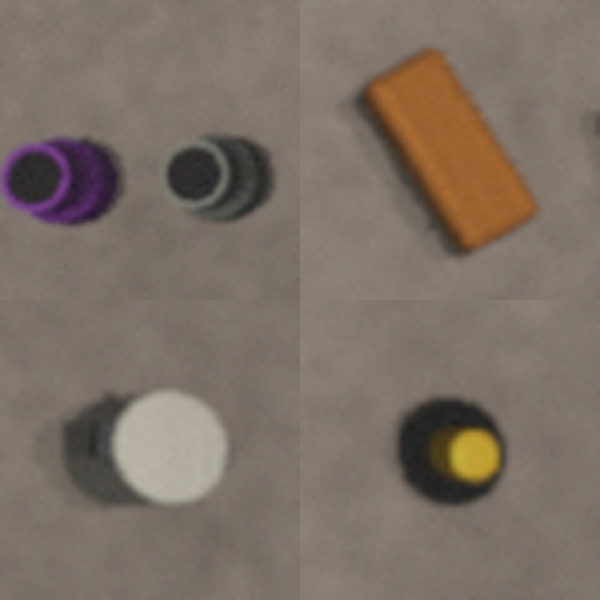

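View pics/crop2.png

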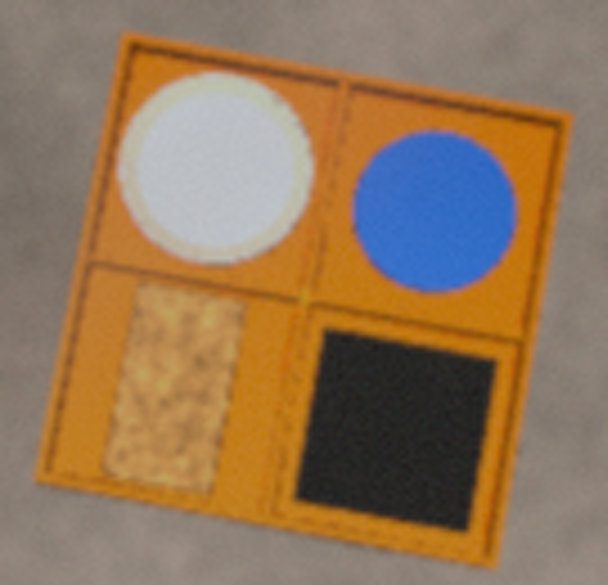

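The crops confirm the choices: the grey reducer is right of the purple one, and the brown brush, can and plug are clear. Triangulated top heights are about 0.065, 0.058, 0.050 and 0.040 m. These match the given 60, 60, 50 and 40 mm. Next I move over the grey reducer with the jaws turned away from the purple one.

Call:
{"method": "play_rows", "body": {
  "series": [
    [1,-0.34,-0.2,-0.82],
    [1,-0.34,-0.2,-0.82],
    [1,-0.34,-0.2,-0.82],
    [1,-0.34,-0.2,-0.82],
    [1,-0.34,-0.2,-0.82],
    [1,-0.34,-0.2,-0.82],
    [1,-0.34,-0.2,-0.82],
    [1,-0.34,-0.2,-0.82],
    [1,-0.34,-0.2,-0.82],
    [1,-0.34,-0.2,-0.82],
    [1,-0.34,-0.2,-0.82],
    [1,-0.34,-0.2,-0.82]
  ],
  "jaw": 0
}}

```text
t: 1.15
eef_pos: [0.4483, 0.4013, 0.3441]
orientation: [-0.0, 0.709, 0.706, -0.001]
wrist_force: [0.1, 0.5, -0.5]
gripper_width: 1.005
```

```bash
cat > look.py <<'E'
import sys,pickle
from h import *
n=sys.argv[1];s=arm.sense();C=cam("wrist",s);im=arm.snapshot("wrist");cv2.imwrite(f"pics/{n}.png",im);pickle.dump(C,open(f"pics/{n}.pkl","wb"))
q=s['orientation'];M=Ro.from_quat([q[1],q[2],q[3],q[0]]).as_matrix()
print(s['t'],s['eef_pos'].round(4),"jaw dir deg",np.degrees(np.arctan2(M[1,1],M[0,1])).round(2),"tilt",M[:,2].round(4),"w",s['gripper_width'],s['wrist_force'].round(1),"j",s['joint_positions'].round(2))
E
python3 look.py w1
```

```text
1.15 [0.4483 0.4013 0.3441] jaw dir deg -0.25 tilt [-1.e-03 -8.e-04 -1.e+00] w 1.0054469376091228 [ 0.1  0.5 -0.5] j [ 0.73  0.42 -0.06  1.09  0.    2.31]
```

View pics/w1.png

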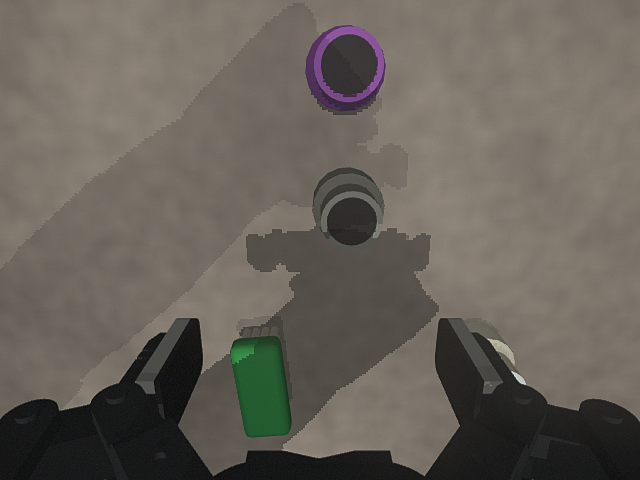

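```bash
cat > meas.py <<'E'
# usage: fit blob centre+triangulate ; pts given
import sys,pickle
from h import *
E
python3 - <<'E'
from h import *;import pickle
C=pickle.load(open("pics/w1.pkl","rb"))
print(atz(C,(351,219),.06),atz(C,(348,203),.028),atz(C,(348,65),.06), "white edge")
im=cv2.imread("pics/w1.png")
cv2.imwrite("pics/w1c.png",cv2.resize(im[155:255,300:400],None,fx=6,fy=6,interpolation=cv2.INTER_CUBIC))
# predicted circles for candidate
E
```

```text
[0.46922317 0.41071165 0.06      ] [0.46934885 0.4134368  0.028     ] [0.46560465 0.50225515 0.06      ] white edge
```

View pics/w1c.png

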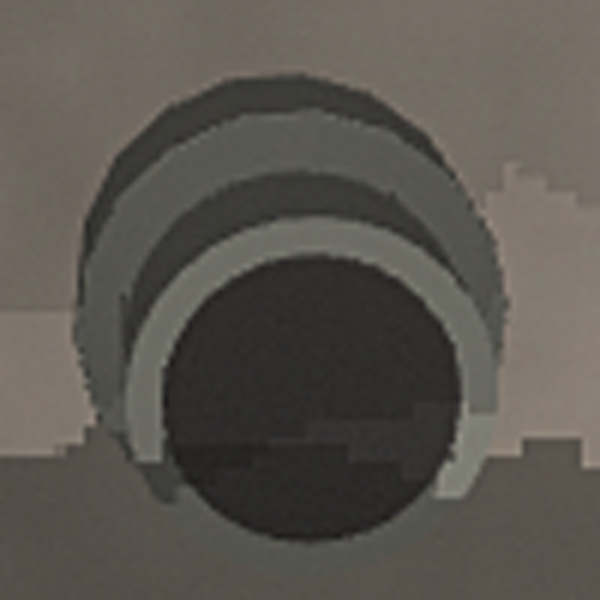

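The crop shows the reducer's mouth centred at (351.8,221). A second view follows from directly above and lower.

Call:
{"method": "play_rows", "body": {
  "series": [
    [0.07,0.03,-0.13,0],
    [0.07,0.03,-0.13,0],
    [0.07,0.03,-0.13,0]
  ]
}}

```text
t: 1.45
eef_pos: [0.4686, 0.4103, 0.303]
orientation: [-0.0, 0.708, 0.706, -0.003]
wrist_force: [-0.9, 0.8, 0.0]
gripper_width: 1.001
```

```bash
python3 look.py w2; python3 - <<'E'
import cv2
im=cv2.imread("pics/w2.png")
cv2.imwrite("pics/w2c.png",cv2.resize(im[140:340,220:420],None,fx=3,fy=3,interpolation=cv2.INTER_CUBIC))
E
```

```text
1.45 [0.4686 0.4103 0.303 ] jaw dir deg -0.12 tilt [-0.0038 -0.0034 -1.    ] w 1.0009601177750815 [-0.9  0.8  0. ] j [ 0.72  0.48 -0.07  1.03 -0.    2.29]
```

View pics/w2c.png

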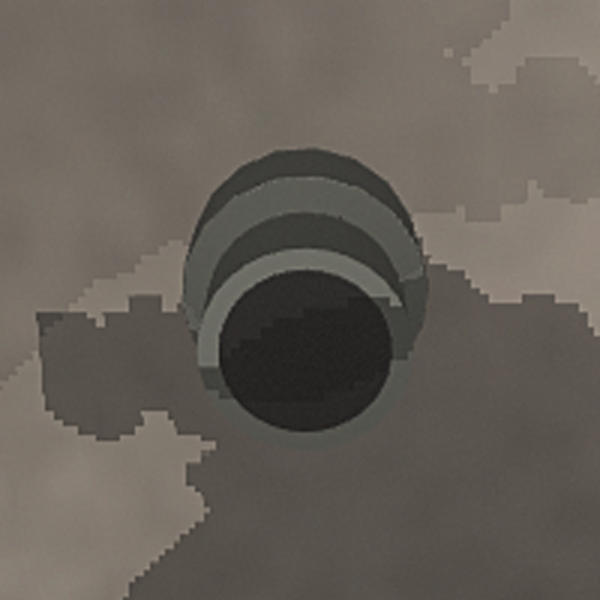

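```bash
python3 - <<'E'
from h import *;import pickle
A=pickle.load(open("pics/w1.pkl","rb"));B=pickle.load(open("pics/w2.pkl","rb"));S=cam("scene");T=cam("top")
a=(351.5,221);b=(321.6,256.7)
print(tri(A,a,B,b),atz(A,a,.06),atz(B,b,.06))
print(tri(A,a,S,(447,175)),tri(T,(166,281),B,b),proj(T,[.4695,.410,.06]),proj(S,[.4695,.410,.06]))
E
```

```text
[0.46958023 0.40956359 0.06088994] [0.46957327 0.40937065 0.06      ] [0.46965866 0.40914593 0.06      ]
[0.46991471 0.41002595 0.06102887] [0.46992116 0.40370386 0.04615549] [160.92013617 280.86356798] [446.62744085 175.11101877]
```

Two wrist views put the grey reducer's mouth at (0.4696, 0.4095, 0.0609), as expected. I descend to a spigot grasp.

Call:
{"method": "play_rows", "body": {
  "series": [
    [0.002,-0.005,-0.12,0],
    [0.002,-0.005,-0.24,0],
    [0.002,-0.005,-0.333,0],
    [0.002,-0.005,-0.333,0],
    [0.002,-0.005,-0.333,0]
  ]
}}

```text
t: 1.92
eef_pos: [0.4687, 0.4088, 0.2058]
orientation: [-0.0, 0.708, 0.706, -0.001]
wrist_force: [0.3, 0.1, 0.6]
gripper_width: 1.002
```

Call:
{"method": "play_rows", "body": {
  "series": [
    [0,0,0,0],
    [0,0,0,0],
    [0,0,0,0],
    [0,0,0,0],
    [0,0,0,0],
    [0,0,0,0],
    [0,0,0,0],
    [0,0,0,0]
  ],
  "jaw": 1
}}

```text
t: 2.58
eef_pos: [0.4704, 0.41, 0.2082]
orientation: [0.0, 0.708, 0.706, 0.002]
wrist_force: [-0.4, -0.4, 5.6]
gripper_width: 0.448
```

```bash
python3 look.py w3
```

```text
2.5833 [0.4704 0.41   0.2082] jaw dir deg -0.17 tilt [ 0.003  0.003 -1.   ] w 0.44841266430567056 [-0.4 -0.4  5.6] j [ 0.72  0.56 -0.2   0.81  0.    2.29]
```

View pics/w3.png

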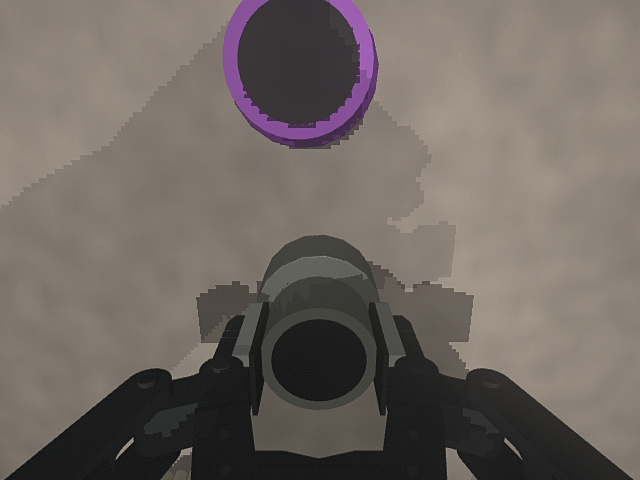

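Gripped at 38 mm opening; the pads rode slightly on the cone, pushing the TCP up 2 mm. Now I lift and carry it toward the basket.

Call:
{"method": "play_rows", "body": {
  "series": [
    [0,0,0.1,0],
    [0,0,0.2,0],
    [0,-0.05,0.3,0],
    [0.02,-0.15,0.4,0],
    [0.03,-0.27,0.4,0],
    [0.04,-0.4,0.4,0],
    [0.05,-0.53,0.4,0],
    [0.06,-0.66,0.4,0],
    [0.07,-0.79,0.4,0],
    [0.07,-0.9,0.4,0],
    [0.07,-1,0.4,0],
    [0.07,-1,0.4,0]
  ]
}}

```text
t: 3.63
eef_pos: [0.49, 0.1049, 0.3266]
orientation: [0.001, 0.71, 0.704, -0.001]
wrist_force: [1.1, 0.2, -0.9]
gripper_width: 0.452
```

```bash
python3 look.py w4;  python3 - <<'E'
from h import *
T=cam("top");im=cv2.imread("pics/top0.png");h=cv2.cvtColor(im,cv2.COLOR_BGR2HSV)
sub=np.zeros(im.shape[:2],bool);sub[185:308,290:415]=True
H,Sx,V=cv2.split(h)
m=dict(disc=(H>100)&(H<125)&(Sx>150),mat=(V<60),sau=(Sx<80)&(V>165))
for k,x in m.items():
    x=(x&sub).astype(np.uint8)
    n,l,st,c=cv2.connectedComponentsWithStats(x);i=1+st[1:,4].argmax();ct=max(cv2.findContours((l==i).astype(np.uint8),0,1)[0],key=cv2.contourArea)
    print(k,st[i],c[i],atz(T,c[i],.012 if k=='sau' else .009).round(4),cv2.minAreaRect(ct))
E
```

```text
3.6333 [0.49   0.1049 0.3266] jaw dir deg -0.5 tilt [ 3.0e-04 -2.6e-03 -1.0e+00] w 0.45172878012530104 [ 1.1  0.2 -0.9] j [ 0.21  0.27 -0.34  0.96 -0.    1.79]
disc [364 210  35  34 920] [381.11956522 226.63369565] [ 0.6044 -0.0729  0.009 ] ((381.0000305175781, 226.5000457763672), (33.23401641845703, 33.23401641845703), 45.0)
mat [ 351  254   43   43 1396] [372.4777937  275.16045845] [ 0.4925 -0.0534  0.009 ] ((372.5120544433594, 275.1839904785156), (37.565948486328125, 37.387062072753906), 10.304845809936523)
sau [ 311  196   44   43 1432] [332.5146648  216.94902235] [0.6249 0.0391 0.012 ] ((332.5000305175781, 217.00001525878906), (41.719295501708984, 41.719295501708984), 45.0)
```

View pics/w4.png

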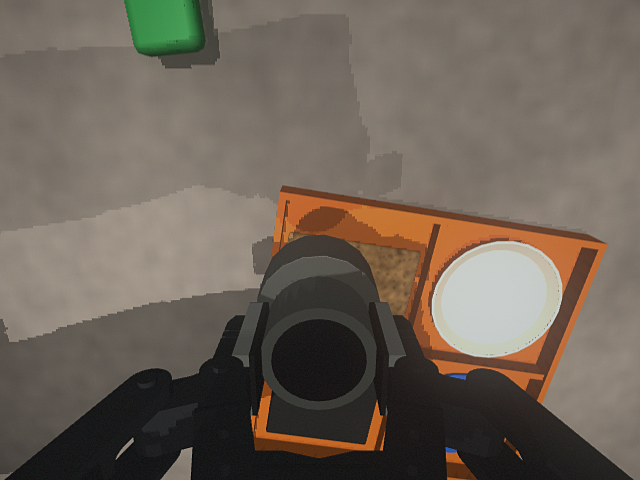

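Call:
{"method": "play_rows", "body": {
  "series": [
    [0,-0.13,0,0],
    [0,-0.26,0,0],
    [0.01,-0.39,0,0],
    [0.01,-0.527,0,0],
    [0.01,-0.527,0,0],
    [0.01,-0.527,0,0]
  ]
}}

```text
t: 4.18
eef_pos: [0.494, -0.05, 0.3263]
orientation: [0.0, 0.709, 0.705, 0.001]
wrist_force: [-0.1, 0.9, -1.4]
gripper_width: 0.449
```

```bash
python3 look.py w5
```

```text
4.1833 [ 0.494  -0.05    0.3263] jaw dir deg -0.37 tilt [ 1.3e-03  5.0e-04 -1.0e+00] w 0.4488936153531696 [-0.1  0.9 -1.4] j [-0.1   0.26 -0.35  0.96  0.    1.48]
```

View pics/w5.png

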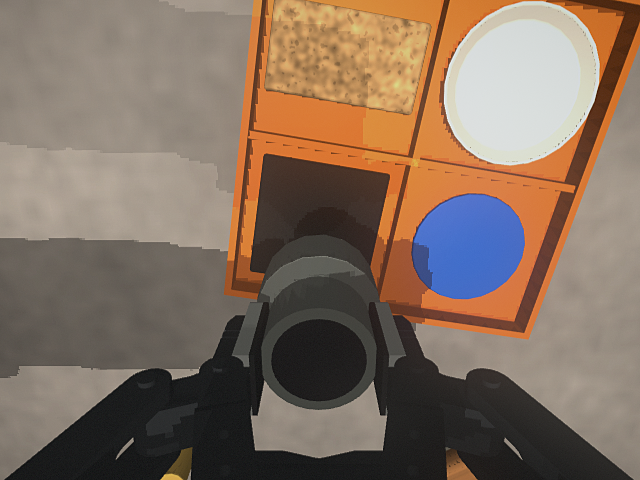

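```bash
python3 - <<'E'
from h import *;import pickle
from scipy.optimize import least_squares
C=pickle.load(open("pics/w5.pkl","rb"));C4=pickle.load(open("pics/w4.pkl","rb"))
im=cv2.imread("pics/w5.png");h=cv2.cvtColor(im,cv2.COLOR_BGR2HSV)
m=((h[...,0]>100)&(h[...,0]<125)&(h[...,1]>140)).astype(np.uint8)
n,l,st,c=cv2.connectedComponentsWithStats(m);i=1+st[1:,4].argmax()
e=cv2.fitEllipse(max(cv2.findContours((l==i).astype(np.uint8),0,1)[0],key=cv2.contourArea));print(st[i],e)
d=e[0]
print("disc",atz(C,d,.009).round(4),"sau",atz(C,(522,83),.013).round(4))
print("w4/w5 saucer tri",tri(C4,(497,298),C,(522,83)).round(4))
mt=[atz(C,p,.009)[:2] for p in[(264,154),(392.5,174.5)]];print("mat",mt)
print("crossing",atz(C,(415,162),.027).round(4))
ck=[atz(C,p,.009)[:2] for p in[(432,25),(412,114.5),(264.5,88)]];print("cork",ck, "len",np.linalg.norm(ck[1]-ck[2]),"wid",np.linalg.norm(ck[0]-ck[1]))
v=ck[1]-ck[2];print("yaw cork",np.degrees(np.arctan2(v[1],v[0])),"ctr",(ck[0]+ck[2])/2)
v=mt[1]-mt[0];print("yaw mat",np.degrees(np.arctan2(v[1],v[0])),np.linalg.norm(v)); n=np.array([v[1],-v[0]]);print("matctr",(mt[0]+mt[1])/2+n/2)
E
```

```text
[ 412  194  113  105 8695] ((469.4718322753906, 245.60104370117188), (100.80372619628906, 110.14606475830078), 56.84160232543945)
disc [ 0.6068 -0.071   0.009 ] sau [0.6268 0.0419 0.013 ]
w4/w5 saucer tri [0.626  0.0419 0.0146]
mat [array([ 0.45721344, -0.00272816]), array([ 0.54679895, -0.01753585])]
crossing [ 0.5578 -0.0063  0.027 ]
cork [array([0.56683505, 0.07662309]), array([0.55782487, 0.02276153]), array([0.45964664, 0.04011853])] len 0.09970070388915746 wid 0.0546099931506472
yaw cork -10.025767805604682 ctr [0.51324084 0.05837081]
yaw mat -9.385624916288279 0.09080105100097441
matctr [ 0.49460235 -0.05492476]
```

The wrist view shows the whole basket: mat corners (264,154) and (393,174), cork around (345,57), disc centre (469,246), saucer (522,83). The fit gives basket yaw ≈ -9.9°, mat (0.4935,-0.053), disc (0.606,-0.0725), saucer (0.6255,0.040) and cork (0.513,0.059). Wrist and top agree within about 2-3 mm, and the saucer rim triangulates to z 0.0146. Now I lower the reducer.

```bash
python3 - <<'E'
from h import *;import pickle
C=pickle.load(open("pics/w5.pkl","rb"))
print(atz(C,(320,361),.178),arm.sense()['eef_pos'])
E
```

```text
[ 0.49509819 -0.05150384  0.178     ] [ 0.49391184 -0.04887332  0.32616885]
```

Call:
{"method": "play_rows", "body": {
  "series": [
    [0,-0.012,-0.12,0],
    [0,-0.012,-0.22,0],
    [0,-0.012,-0.3,0],
    [0,-0.012,-0.33,0],
    [0,-0.012,-0.345,0],
    [0,-0.012,-0.355,0],
    [0,-0.012,-0.36,0],
    [0,-0.012,-0.36,0],
    [0,-0.012,-0.36,0]
  ]
}}

```text
t: 4.98
eef_pos: [0.4944, -0.0524, 0.2189]
orientation: [0.001, 0.708, 0.706, 0.001]
wrist_force: [1.0, 0.4, -0.1]
gripper_width: 0.449
```

Call:
{"method": "play_rows", "body": {
  "series": [
    [0,0,-0.003,0],
    [0,0,-0.006,0],
    [0,0,-0.006,0]
  ]
}}

```text
t: 5.23
eef_pos: [0.4941, -0.0527, 0.2172]
orientation: [0.001, 0.708, 0.706, 0.001]
wrist_force: [-1.4, 0.5, 5.8]
gripper_width: 0.447
```

It made contact at the mat's height (5.8 N up). Release and rise.

Call:
{"method": "play_rows", "body": {
  "series": [
    [0,0,0,0],
    [0,0,0,0],
    [0,0,0,0],
    [0,0,0.03,0],
    [0,0,0.1,0],
    [0,0,0.23,0],
    [0,0,0.36,0],
    [0,0,0.45,0],
    [0,0,0.45,0],
    [0,0,0.45,0]
  ],
  "jaw": 0.2
}}

```text
t: 6.07
eef_pos: [0.4944, -0.0526, 0.3533]
orientation: [0.002, 0.708, 0.706, 0.002]
wrist_force: [-0.1, 0.2, 0.2]
gripper_width: 0.801
```

```bash
python3 look.py w6
```

```text
6.0667 [ 0.4944 -0.0526  0.3533] jaw dir deg -0.18 tilt [ 5.e-03 -5.e-04 -1.e+00] w 0.8014210226214907 [-0.1  0.2  0.2] j [-0.11  0.24 -0.31  1.02  0.    1.47]
```

View pics/w6.png

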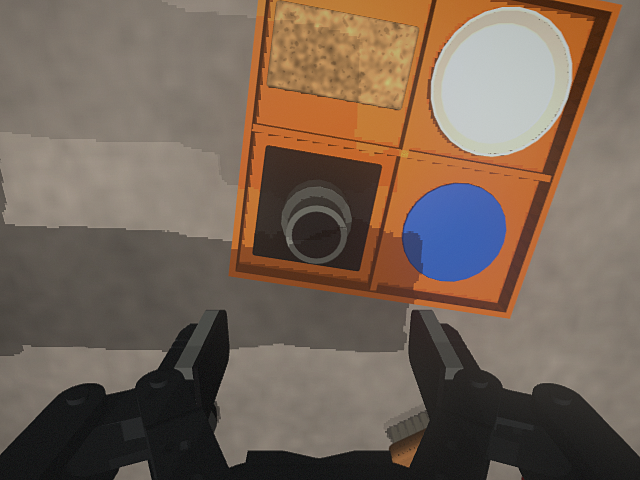

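```bash
python3 - <<'E'
from h import *;import pickle
C=pickle.load(open("pics/w6.pkl","rb"))
print(atz(C,(316.5,235),.069)[:2], np.mean([atz(C,p,.009)[:2] for p in[(267,146),(381,165),(364.5,271),(252.5,256)]],0))
im=cv2.imread("pics/w6.png");cv2.imwrite("pics/w6c.png",cv2.resize(im[135:285,240:395],None,fx=4,fy=4))
E
```

```text
[ 0.4946878  -0.05399594] [ 0.49449137 -0.05447595]
```

View pics/w6c.png

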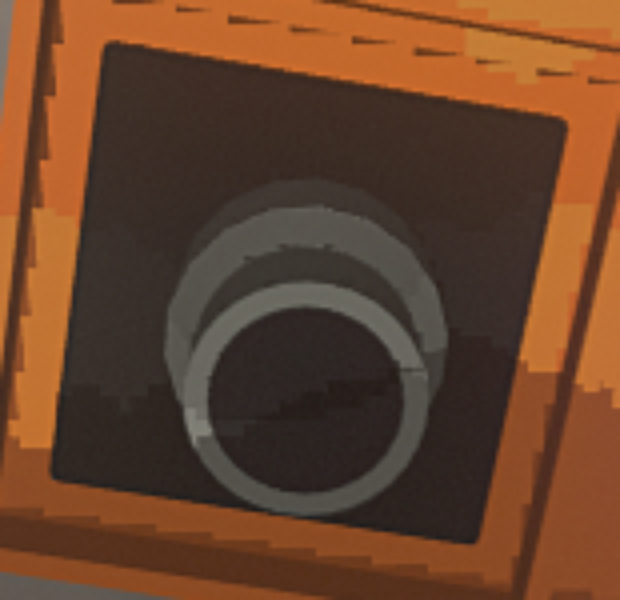

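The reducer is upright and within 1 mm of the mat's centre. Next is the can.

Call:
{"method": "play_rows", "body": {
  "series": [
    [-0.02,-0.13,0,0],
    [-0.03,-0.26,0,0],
    [-0.04,-0.39,0,0],
    [-0.05,-0.52,0,0],
    [-0.06,-0.65,0,0],
    [-0.07,-0.78,0,0],
    [-0.07,-0.91,0,0],
    [-0.07,-1,0,0],
    [-0.07,-1,0,0],
    [-0.07,-1,0,0]
  ],
  "jaw": 0
}}

```text
t: 6.95
eef_pos: [0.4717, -0.3536, 0.3486]
orientation: [-0.002, 0.709, 0.705, -0.0]
wrist_force: [0.8, 0.3, -0.3]
gripper_width: 1.001
```

```bash
python3 look.py w7
```

```text
6.95 [ 0.4717 -0.3536  0.3486] jaw dir deg -0.34 tilt [-0.0033  0.0028 -1.    ] w 1.0013428376855982 [ 0.8  0.3 -0.3] j [-0.64  0.4  -0.08  1.1   0.    0.93]
```

View pics/w7.png

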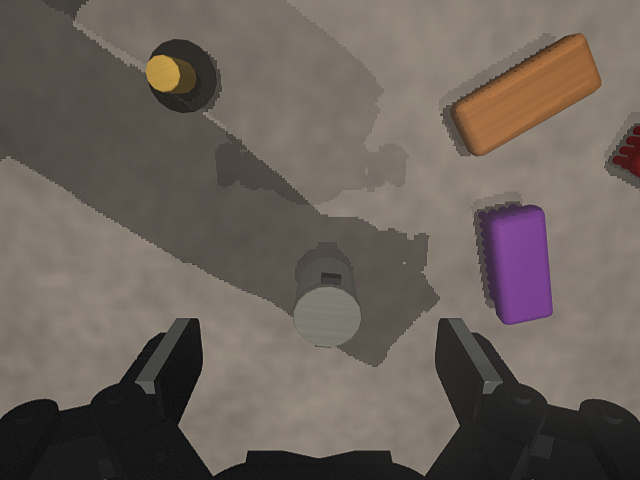

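Call:
{"method": "play_rows", "body": {
  "series": [
    [0,-0.13,0,0],
    [0,-0.21,-0.1,0],
    [0,-0.21,-0.13,0],
    [0,-0.21,-0.13,0],
    [0,-0.21,-0.13,0]
  ]
}}

```text
t: 7.42
eef_pos: [0.4723, -0.4136, 0.3107]
orientation: [-0.002, 0.708, 0.707, 0.0]
wrist_force: [-0.1, -0.4, -0.2]
gripper_width: 1.004
```

```bash
python3 look.py w8
```

```text
7.4167 [ 0.4723 -0.4136  0.3107] jaw dir deg -0.09 tilt [-0.003   0.0034 -1.    ] w 1.003516959007916 [-0.1 -0.4 -0.2] j [-0.72  0.49 -0.04  1.05  0.    0.85]
```

View pics/w8.png

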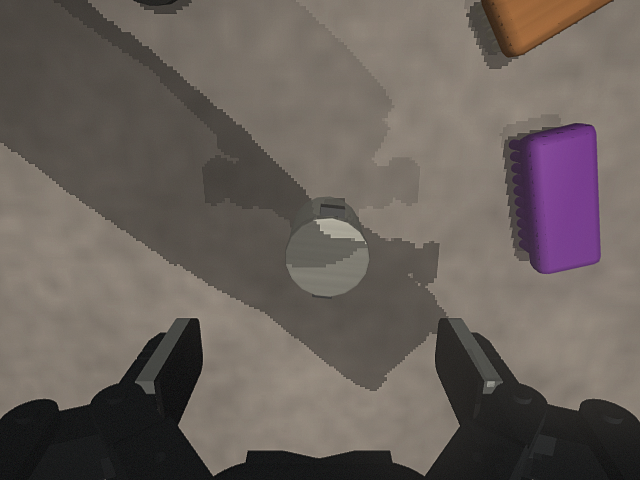

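```bash
python3 - <<'E'
from h import *;import pickle
A=pickle.load(open("pics/w7.pkl","rb"));B=pickle.load(open("pics/w8.pkl","rb"));S=cam("scene")
im=cv2.imread("pics/w8.png");cv2.imwrite("pics/w8c.png",cv2.resize(im[190:310,270:390],None,fx=5,fy=5))
im=cv2.imread("pics/w7.png");cv2.imwrite("pics/w7c.png",cv2.resize(im[235:355,270:390],None,fx=5,fy=5))
a=(327,316.5);b=(327.5,257)
print(tri(A,a,B,b),atz(A,a,.06),atz(B,b,.06),tri(B,b,S,(97,293)))
E
```

```text
[ 0.4767927  -0.4162714   0.06005246] [ 0.47662894 -0.41629641  0.06      ] [ 0.47695823 -0.41629592  0.06      ] [ 0.47710916 -0.4138741   0.06205423]
```

View pics/w8c.png

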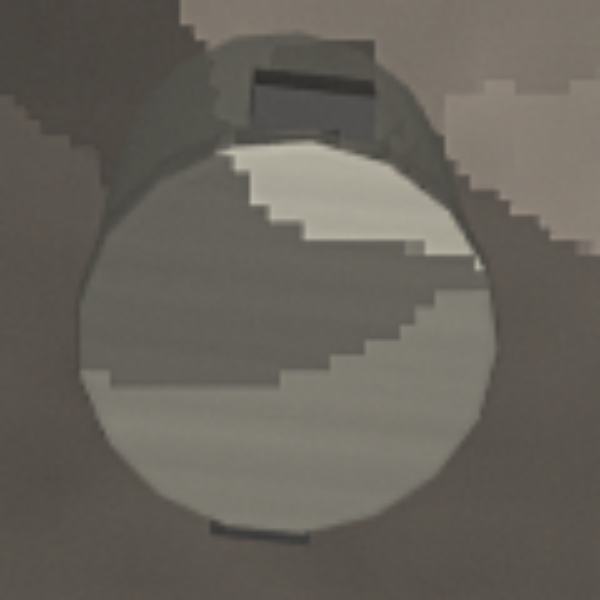

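View pics/w7c.png

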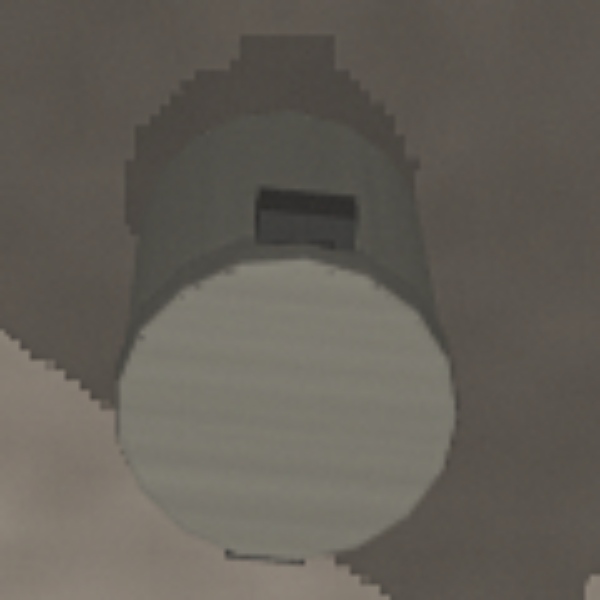

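Two wrist views give the can's lid at (0.4768,-0.4163,0.060). The hinge lug is on the +y side at about 83°, so the x sides are clear. I descend with a 6° turn.

Call:
{"method": "play_rows", "body": {
  "series": [
    [0.014,-0.006,-0.1,-0.07],
    [0.014,-0.006,-0.23,-0.07],
    [0.014,-0.006,-0.35,-0.07],
    [0.014,-0.006,-0.425,-0.07],
    [0.014,-0.006,-0.425,-0.07],
    [0.014,-0.006,-0.425,-0.07]
  ]
}}

```text
t: 7.97
eef_pos: [0.4769, -0.416, 0.1847]
orientation: [-0.001, 0.745, 0.667, -0.0]
wrist_force: [-0.2, -0.3, 1.0]
gripper_width: 0.997
```

Call:
{"method": "play_rows", "body": {
  "series": [
    [0,0,0,0],
    [0,0,0,0],
    [0,0,0,0],
    [0,0,0,0],
    [0,0,0,0],
    [0,0,0,0],
    [0,0,0,0]
  ],
  "jaw": 1
}}

```text
t: 8.55
eef_pos: [0.4773, -0.418, 0.1871]
orientation: [0.002, 0.746, 0.666, 0.0]
wrist_force: [-1.7, 0.8, 6.9]
gripper_width: 0.556
```

```bash
python3 look.py w9
```

```text
8.55 [ 0.4773 -0.418   0.1871] jaw dir deg -6.49 tilt [ 0.0027 -0.0025 -1.    ] w 0.5560363137715477 [-1.7  0.8  6.9] j [-0.72  0.6  -0.19  0.78 -0.    0.96]
```

View pics/w9.png

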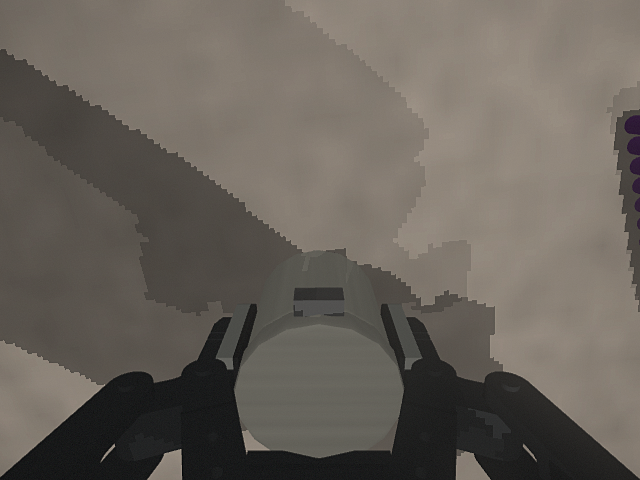

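The can is gripped on its body (47 mm). Carry it to the saucer.

Call:
{"method": "play_rows", "body": {
  "series": [
    [0,0,0.1,0],
    [0,0.02,0.22,0],
    [0.02,0.1,0.34,0],
    [0.06,0.22,0.43,0],
    [0.11,0.34,0.45,0],
    [0.16,0.46,0.45,0],
    [0.21,0.58,0.45,0],
    [0.26,0.7,0.45,0],
    [0.31,0.82,0.45,0],
    [0.34,0.92,0.45,0],
    [0.35,1,0.45,0],
    [0.35,1,0.45,0]
  ]
}}

```text
t: 9.6
eef_pos: [0.5825, -0.113, 0.3205]
orientation: [-0.0, 0.744, 0.668, 0.001]
wrist_force: [-0.9, -1.2, -1.1]
gripper_width: 0.554
```

Call:
{"method": "play_rows", "body": {
  "series": [
    [0.04,0.12,0,0],
    [0.08,0.24,0,0],
    [0.11,0.36,0,0],
    [0.13,0.42,0,0],
    [0.13,0.42,0,0],
    [0.13,0.42,0,0]
  ]
}}

```text
t: 10.1
eef_pos: [0.621, 0.0093, 0.3201]
orientation: [0.001, 0.745, 0.667, 0.0]
wrist_force: [-0.7, -0.7, -0.7]
gripper_width: 0.553
```

```bash
python3 look.py w10
```

```text
10.1 [0.621  0.0093 0.3201] jaw dir deg -6.37 tilt [ 8.e-04 -6.e-04 -1.e+00] w 0.5525109162401167 [-0.7 -0.7 -0.7] j [ 0.02  0.47 -0.05  1.06 -0.    1.7 ]
```

View pics/w10.png

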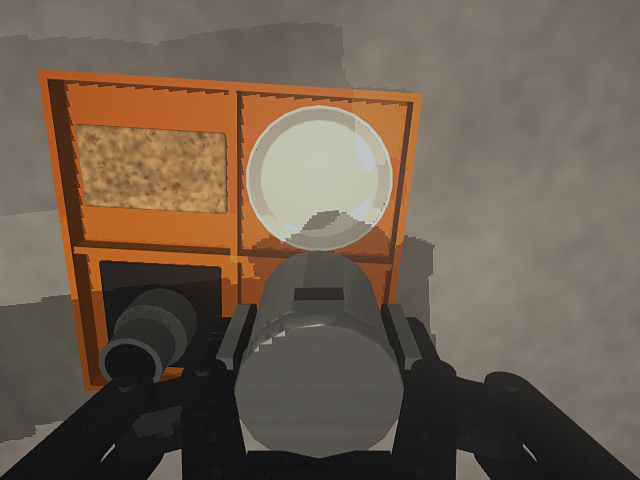

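```bash
python3 - <<'E'
from h import *;import pickle
C=pickle.load(open("pics/w10.pkl","rb"))
print(atz(C,(319.5,178),.015), np.mean([atz(C,p,.009)[:2] for p in[(77,124),(227,132),(225.5,213),(84,206)]],0))
a,b,c,d=[atz(C,p,.009)[:2] for p in[(77,124),(227,132),(225.5,213),(84,206)]]
for v in (b-a,c-d): print(np.degrees(np.arctan2(v[1],v[0])),np.linalg.norm(v))
print(atz(C,(319.5,391),.193))
im=cv2.imread("pics/w10.png");cv2.imwrite("pics/w10c.png",cv2.resize(im[95:260,235:405],None,fx=3.5,fy=3.5))
E
```

```text
[0.62574406 0.04129097 0.015     ] [0.51330898 0.05828399]
-9.363208982834086 0.09897386124234568
-9.323604720767552 0.09951775750002914
[0.62219363 0.01259402 0.193     ]
```

View pics/w10c.png

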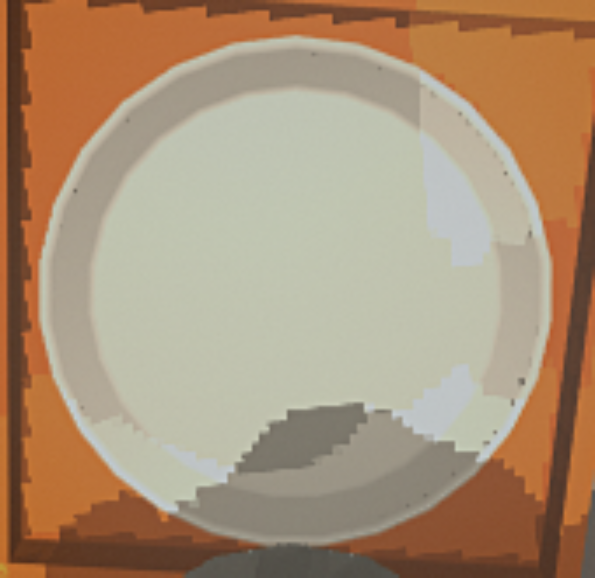

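Call:
{"method": "play_rows", "body": {
  "series": [
    [0.016,0.104,-0.05,0],
    [0.016,0.104,-0.17,0],
    [0.016,0.104,-0.28,0],
    [0.016,0.104,-0.35,0],
    [0.016,0.104,-0.385,0],
    [0.016,0.104,-0.4,0],
    [0.016,0.104,-0.407,0],
    [0.016,0.104,-0.407,0]
  ]
}}

```text
t: 10.82
eef_pos: [0.6263, 0.0391, 0.1984]
orientation: [0.001, 0.746, 0.666, 0.001]
wrist_force: [-0.3, -0.5, -0.8]
gripper_width: 0.559
```

Call:
{"method": "play_rows", "body": {
  "series": [
    [0,0,-0.004,0],
    [0,0,-0.008,0],
    [0,0,-0.008,0],
    [0,0,-0.008,0]
  ]
}}

```text
t: 11.15
eef_pos: [0.6263, 0.0399, 0.1962]
orientation: [0.001, 0.746, 0.666, 0.001]
wrist_force: [1.1, -0.8, 2.2]
gripper_width: 0.555
```

Call:
{"method": "play_rows", "body": {
  "series": [
    [0,0,-0.002,0],
    [0,0,-0.002,0],
    [0,0,-0.002,0]
  ]
}}

```text
t: 11.4
eef_pos: [0.6263, 0.0399, 0.1961]
orientation: [0.001, 0.746, 0.666, 0.001]
wrist_force: [-0.3, -0.2, 5.9]
gripper_width: 0.551
```

Call:
{"method": "play_rows", "body": {
  "series": [
    [0,0,0,0],
    [0,0,0,0],
    [0,0,0,0],
    [0,0,0.03,0],
    [0,0,0.1,0],
    [0,0,0.23,0],
    [0,0,0.36,0],
    [0,0,0.45,0],
    [0,-0.06,0.45,0],
    [0,-0.06,0.45,0],
    [0,-0.06,0.45,0]
  ],
  "jaw": 0.22
}}

```text
t: 12.32
eef_pos: [0.6254, 0.0215, 0.3299]
orientation: [-0.0, 0.746, 0.666, 0.0]
wrist_force: [-0.7, -0.3, -1.0]
gripper_width: 0.781
```

```bash
python3 look.py w11
```

```text
12.3167 [0.6254 0.0215 0.3299] jaw dir deg -6.54 tilt [ 4.e-04  3.e-04 -1.e+00] w 0.7806174869940817 [-0.7 -0.3 -1. ] j [ 0.03  0.47 -0.02  1.09  0.    1.72]
```

View pics/w11.png

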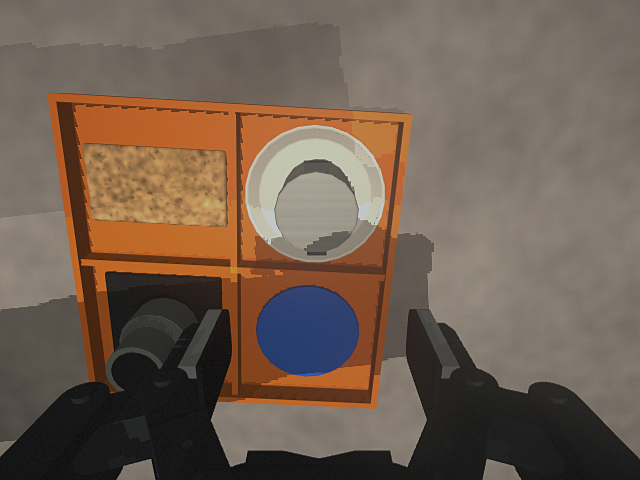

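```bash
python3 - <<'E'
from h import *;import pickle
C=pickle.load(open("pics/w11.pkl","rb"))
im=cv2.imread("pics/w11.png");cv2.imwrite("pics/w11c.png",cv2.resize(im[115:275,235:395],None,fx=3.7,fy=3.7))
print(atz(C,(316,211.5),.069),atz(C,(315,194),.015),"disc",atz(C,(307.5,330.5),.009))
E
```

```text
[0.62671026 0.04243363 0.069     ] [0.62546886 0.04100098 0.015     ] disc [ 0.60605726 -0.07146607  0.009     ]
```

View pics/w11c.png

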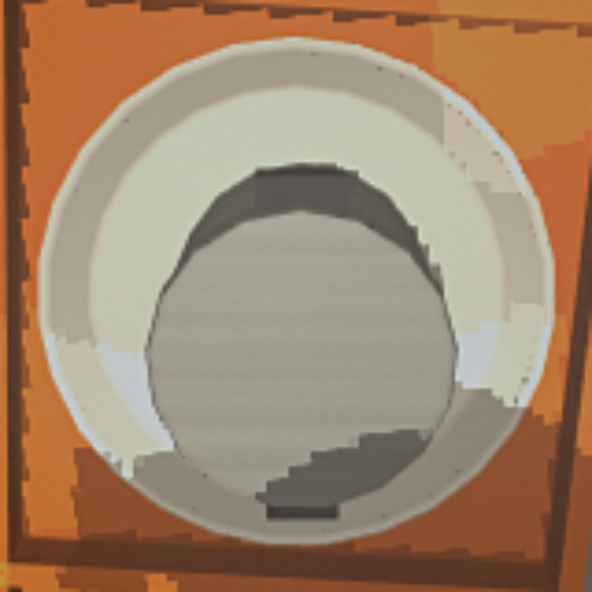

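The can is upright within about 2 mm of the saucer's centre, well inside the flat. Next is the plug.

Call:
{"method": "play_rows", "body": {
  "series": [
    [-0.09,-0.09,0,0],
    [-0.18,-0.18,0,0],
    [-0.27,-0.27,0,0],
    [-0.36,-0.36,0,0],
    [-0.45,-0.45,0,0],
    [-0.54,-0.54,0,0],
    [-0.63,-0.63,0,0],
    [-0.72,-0.72,0,0],
    [-0.78,-0.78,0,0],
    [-0.82,-0.82,0,0],
    [-0.82,-0.82,0,0],
    [-0.82,-0.82,0,0]
  ],
  "jaw": 0
}}

```text
t: 13.37
eef_pos: [0.379, -0.2239, 0.3286]
orientation: [-0.001, 0.746, 0.665, 0.0]
wrist_force: [0.4, 0.6, -0.2]
gripper_width: 1.004
```

```bash
python3 look.py w12
```

```text
13.3667 [ 0.379  -0.2239  0.3286] jaw dir deg -6.57 tilt [-0.0014  0.0018 -1.    ] w 1.0037080083898455 [ 0.4  0.6 -0.2] j [-0.53  0.17 -0.47  0.94  0.    1.15]
```

View pics/w12.png

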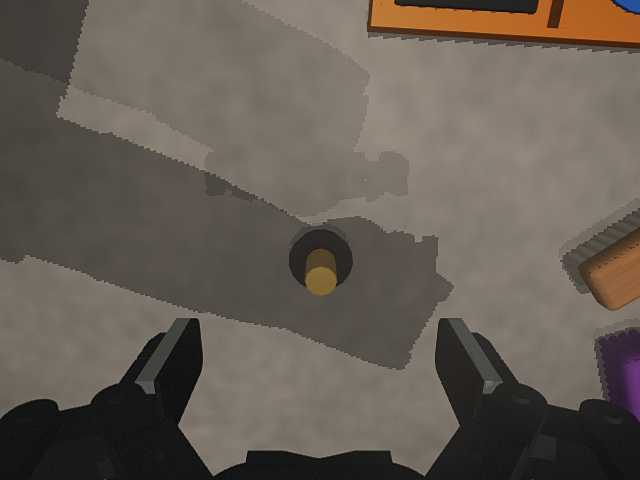

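Call:
{"method": "play_rows", "body": {
  "series": [
    [0,-0.08,-0.05,0],
    [0,-0.08,-0.1,0],
    [0,-0.08,-0.1,0],
    [0,-0.08,-0.1,0]
  ]
}}

```text
t: 13.75
eef_pos: [0.3799, -0.247, 0.2985]
orientation: [-0.002, 0.745, 0.667, -0.0]
wrist_force: [-0.9, -1.2, -0.5]
gripper_width: 1.001
```

```bash
python3 look.py w13
```

```text
13.75 [ 0.3799 -0.247   0.2985] jaw dir deg -6.38 tilt [-0.0024  0.0022 -1.    ] w 1.0014665588579519 [-0.9 -1.2 -0.5] j [-0.58  0.22 -0.49  0.86  0.    1.11]
```

View pics/w13.png

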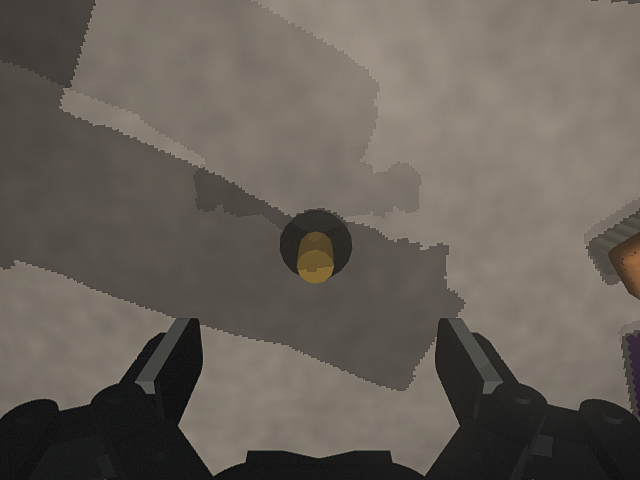

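```bash
python3 - <<'E'
from h import *;import pickle
A=pickle.load(open("pics/w12.pkl","rb"));B=pickle.load(open("pics/w13.pkl","rb"))
f=lambda n,u,v:cv2.resize(cv2.imread(f"pics/{n}.png")[v-45:v+45,u-45:u+45],(390,390))
cv2.imwrite("pics/pc.png",np.hstack([f("w12",321,265),f("w13",316,250)]))
a=(320.5,279.5);b=(315,266)
print(tri(A,a,B,b),atz(A,a,.05),atz(B,b,.05),atz(A,(320.5,259),.014),atz(B,(316,243),.014))
E
```

```text
[ 0.37584024 -0.26052566  0.03499436] [ 0.37667059 -0.25376729  0.05      ] [ 0.37663058 -0.25443049  0.05      ] [ 0.37678583 -0.25334537  0.014     ] [ 0.37702953 -0.25297154  0.014     ]
```

View pics/pc.png

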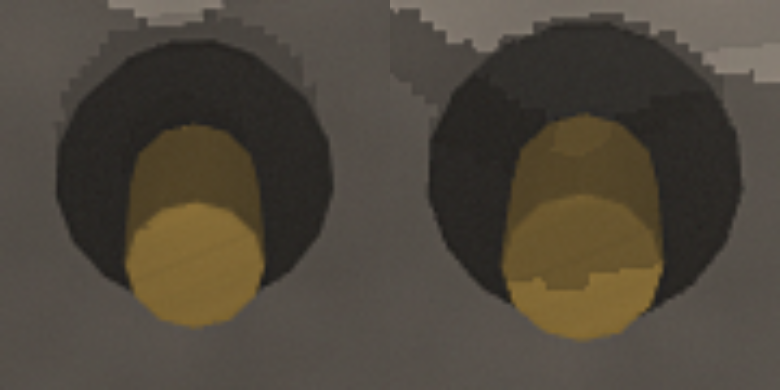

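```bash
python3 - <<'E'
from h import *;import pickle
A=pickle.load(open("pics/w12.pkl","rb"));B=pickle.load(open("pics/w13.pkl","rb"));S=cam("scene");T=cam("top")
a=(320.9,280.6);b=(315.2,266.5)
print(tri(A,a,B,b),atz(A,a,.05),atz(B,b,.05),tri(B,b,S,(170,234)),tri(A,a,S,(170,234)))
E
```

```text
[ 0.37663083 -0.25584641  0.04726914] [ 0.37684401 -0.25458835  0.05      ] [ 0.37670963 -0.2547519   0.05      ] [ 0.37762793 -0.251686    0.05253175] [ 0.37772834 -0.25153756  0.05263354]
```

The plug's post top is at (0.3768,-0.254) and about 0.050 high (0.047 from the wrist pair, 0.0525 from wrist and scene). Grasp the post.

Call:
{"method": "play_rows", "body": {
  "series": [
    [-0.009,-0.021,-0.1,0],
    [-0.009,-0.021,-0.2,0],
    [-0.009,-0.021,-0.3,0],
    [-0.009,-0.021,-0.358,0],
    [-0.009,-0.021,-0.358,0],
    [-0.009,-0.021,-0.358,0]
  ]
}}

```text
t: 14.3
eef_pos: [0.3772, -0.2538, 0.1921]
orientation: [-0.001, 0.746, 0.666, -0.0]
wrist_force: [0.6, 0.3, 0.5]
gripper_width: 1.006
```

Call:
{"method": "play_rows", "body": {
  "series": [
    [0,0,0,0],
    [0,0,0,0],
    [0,0,0,0],
    [0,0,0,0],
    [0,0,0,0],
    [0,0,0,0],
    [0,0,0,0],
    [0,0,0,0],
    [0,0,0,0],
    [0,0,0,0]
  ],
  "jaw": 1
}}

```text
t: 15.13
eef_pos: [0.3772, -0.2547, 0.1929]
orientation: [0.001, 0.746, 0.666, 0.0]
wrist_force: [-0.7, 0.8, 5.2]
gripper_width: 0.237
```

```bash
python3 look.py w14
```

```text
15.1333 [ 0.3772 -0.2547  0.1929] jaw dir deg -6.48 tilt [ 1.2e-03 -8.0e-04 -1.0e+00] w 0.23724023259406182 [-0.7  0.8  5.2] j [-0.59  0.35 -0.65  0.57  0.    1.09]
```

View pics/w14.png

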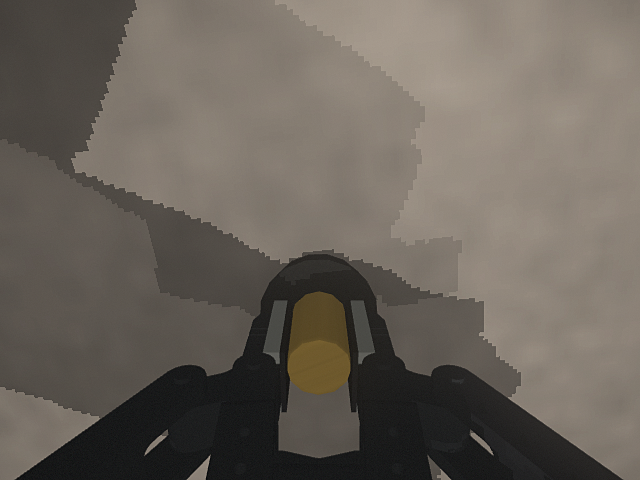

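Call:
{"method": "play_rows", "body": {
  "series": [
    [0,0,0.1,0],
    [0.02,0.02,0.22,0],
    [0.08,0.06,0.33,0],
    [0.18,0.12,0.4,0],
    [0.29,0.2,0.417,0],
    [0.4,0.3,0.417,0],
    [0.5,0.38,0.417,0],
    [0.6,0.47,0.417,0],
    [0.7,0.54,0.417,0],
    [0.763,0.57,0.417,0],
    [0.763,0.57,0.417,0],
    [0.763,0.57,0.417,0]
  ]
}}

```text
t: 16.18
eef_pos: [0.6063, -0.0826, 0.3164]
orientation: [-0.0, 0.745, 0.667, -0.0]
wrist_force: [0.0, -0.7, -1.2]
gripper_width: 0.238
```

```bash
python3 look.py w15
```

```text
16.1833 [ 0.6063 -0.0826  0.3164] jaw dir deg -6.38 tilt [-1.2e-03 -2.0e-04 -1.0e+00] w 0.23793668985020164 [ 0.  -0.7 -1.2] j [-0.14  0.45 -0.08  1.04 -0.    1.55]
```

View pics/w15.png

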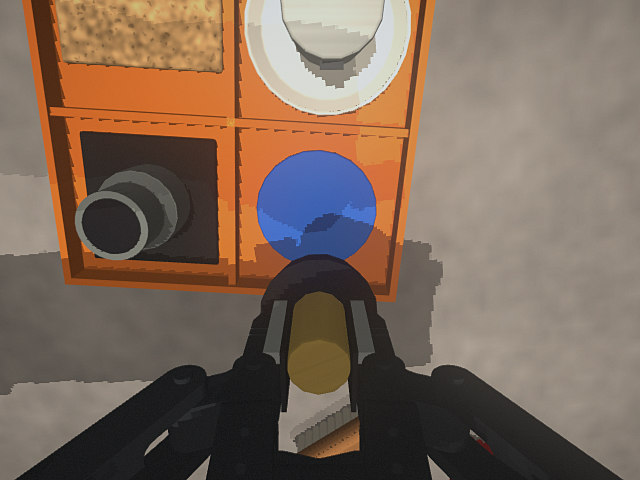

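```bash
python3 - <<'E'
from h import *;import pickle
C=pickle.load(open("pics/w15.pkl","rb"))
im=cv2.imread("pics/w15.png");h=cv2.cvtColor(im,cv2.COLOR_BGR2HSV)
m=((h[...,0]>100)&(h[...,0]<125)&(h[...,1]>120)).astype(np.uint8)
ct=max(cv2.findContours(m,0,1)[0],key=cv2.contourArea).reshape(-1,2)
ct=ct[ct[:,1]<245]
P=np.array([atz(C,p,.009)[:2] for p in ct.astype(float)])
A=np.c_[2*P,np.ones(len(P))];s=np.linalg.lstsq(A,(P**2).sum(1),rcond=None)[0];print(s[:2],"r",np.sqrt(s[2]+s[:2]@s[:2]))
for u,v in((318.5,367),): print(atz(C,(u,v),.174))
C=pickle.load(open("pics/w14.pkl","rb"));print(atz(C,(318.5,367),.05))
E
```

```text
[ 0.60550826 -0.07343504] r 0.04111882155899961
[ 0.60660373 -0.08230261  0.174     ]
[ 0.37776651 -0.25476977  0.05      ]
```

Call:
{"method": "play_rows", "body": {
  "series": [
    [0,0.037,-0.08,0],
    [0,0.037,-0.2,0],
    [0,0.037,-0.29,0],
    [0,0.037,-0.34,0],
    [0,0.037,-0.365,0],
    [0,0.037,-0.378,0],
    [0,0.037,-0.378,0],
    [0,0.037,-0.378,0]
  ]
}}

```text
t: 16.9
eef_pos: [0.6061, -0.0729, 0.2049]
orientation: [0.001, 0.746, 0.666, 0.001]
wrist_force: [-0.1, 0.0, -0.6]
gripper_width: 0.239
```

Call:
{"method": "play_rows", "body": {
  "series": [
    [0,0,-0.004,0],
    [0,0,-0.008,0],
    [0,0,-0.01,0],
    [0,0,-0.01,0]
  ]
}}

```text
t: 17.23
eef_pos: [0.6064, -0.0724, 0.2019]
orientation: [0.001, 0.746, 0.666, 0.001]
wrist_force: [0.6, 0.1, 4.8]
gripper_width: 0.237
```

Contact at the expected height. Release and rise.

Call:
{"method": "play_rows", "body": {
  "series": [
    [0,0,0,0],
    [0,0,0,0],
    [0,0,0,0],
    [0,0,0,0],
    [0,0,0.06,0],
    [0,0,0.18,0],
    [0,0,0.31,0],
    [0,0,0.4,0],
    [0,-0.08,0.42,0],
    [0,-0.08,0.42,0],
    [0,-0.08,0.42,0]
  ],
  "jaw": 0.4
}}

```text
t: 18.15
eef_pos: [0.6059, -0.097, 0.3273]
orientation: [0.0, 0.746, 0.666, 0.001]
wrist_force: [-0.4, -0.3, -0.9]
gripper_width: 0.601
```

```bash
python3 look.py w16
```

```text
18.15 [ 0.6059 -0.097   0.3273] jaw dir deg -6.56 tilt [ 0.0014 -0.     -1.    ] w 0.6009129693789248 [-0.4 -0.3 -0.9] j [-0.16  0.45 -0.06  1.06  0.    1.53]
```

View pics/w16.png

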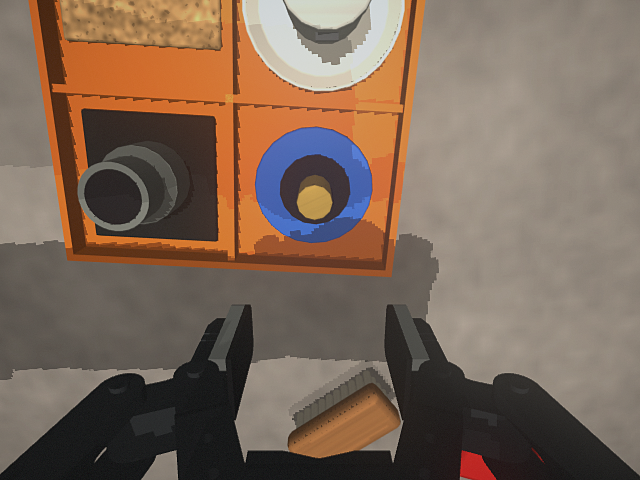

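```bash
python3 - <<'E'
from h import *;import pickle
C=pickle.load(open("pics/w16.pkl","rb"))
print("post",atz(C,(314.5,202),.059),"rub",atz(C,(316,189),.023),"disc",atz(C,(314,185),.009))
im=cv2.imread("pics/w16.png");cv2.imwrite("pics/w16c.png",cv2.resize(im[115:255,245:385],None,fx=4,fy=4))
E
```

```text
post [ 0.60703874 -0.07218769  0.059     ] rub [ 0.60776836 -0.07192493  0.023     ] disc [ 0.60627468 -0.07178924  0.009     ]
```

View pics/w16c.png

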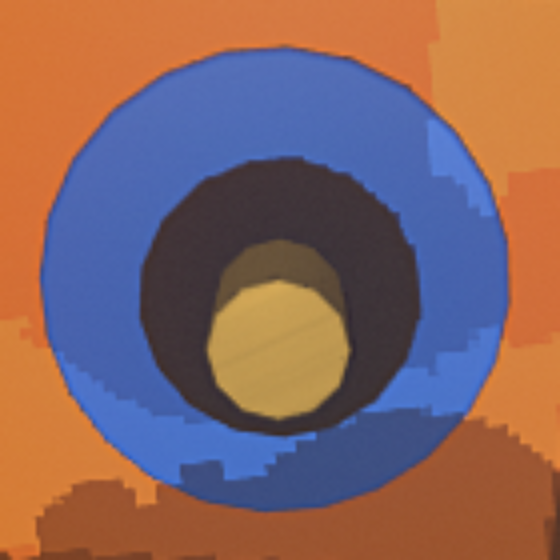

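Call:
{"method": "play_rows", "body": {
  "series": [
    [0,-0.05,0.05,1],
    [0,-0.1,0.05,1],
    [0,-0.2,0.05,1],
    [0,-0.3,0.05,1],
    [0,-0.4,0.05,1],
    [0,-0.47,0.05,1],
    [0,-0.47,0.05,1],
    [0,-0.47,0.05,1],
    [0,-0.47,0.05,1],
    [0,-0.47,0.05,1],
    [0,-0.47,0.05,1],
    [0,-0.47,0.05,1]
  ],
  "jaw": 0
}}

```text
t: 19.2
eef_pos: [0.6055, -0.2365, 0.3398]
orientation: [-0.002, 0.088, 0.996, 0.001]
wrist_force: [-0.6, 0.2, 0.3]
gripper_width: 1.001
```

Call:
{"method": "play_rows", "body": {
  "series": [
    [0,-0.04,0,0.44],
    [0,-0.04,0,0.44],
    [0,-0.04,0,0.44],
    [0,-0.04,0,0.44],
    [0,-0.04,0,0.44],
    [0,-0.04,0,0.44],
    [0,-0.04,0,0.44],
    [0,-0.04,0,0.44],
    [0,-0.04,0,0.44]
  ]
}}

```text
t: 19.95
eef_pos: [0.6057, -0.2488, 0.3408]
orientation: [-0.001, -0.25, 0.968, 0.001]
wrist_force: [-0.0, -1.0, -0.1]
gripper_width: 0.998
```

```bash
python3 look.py w17
```

```text
19.95 [ 0.6057 -0.2488  0.3408] jaw dir deg 119.01 tilt [-1.6e-03  8.0e-04 -1.0e+00] w 0.9984012429849913 [-0.  -1.  -0.1] j [-0.39  0.51  0.09  1.15  0.   -0.9 ]
```

View pics/w17.png

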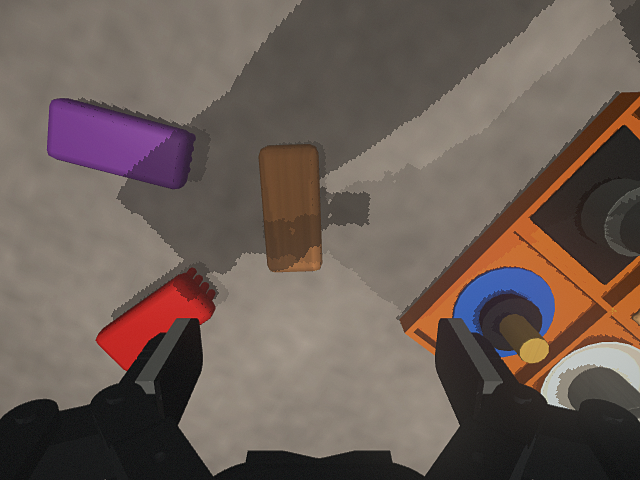

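```bash
cat > br.py <<'E'
import sys
from h import *;import pickle
n=sys.argv[1];z=float(sys.argv[2]);r=list(map(int,sys.argv[3:7]))
C=pickle.load(open(f"pics/{n}.pkl","rb"));im=cv2.imread(f"pics/{n}.png")
h=cv2.cvtColor(im,cv2.COLOR_BGR2HSV)
m=((h[...,0]>5)&(h[...,0]<20)&(h[...,1]>95)).astype(np.uint8);k=np.zeros_like(m);k[r[1]:r[3],r[0]:r[2]]=1
ct=max(cv2.findContours(m*k,0,1)[0],key=cv2.contourArea)
print(cv2.boundingRect(ct))
P=np.array([atz(C,p,z)[:2] for p in ct.reshape(-1,2).astype(float)],np.float32)
(c,wh,a)=cv2.minAreaRect(P*1000);print("rect mm",np.round(c,1),np.round(wh,1),a)
o=im.copy();cv2.drawContours(o,[ct],-1,(0,255,0),1);cv2.imwrite(f"pics/{n}m.png",cv2.resize(o[r[1]:r[3],r[0]:r[2]],None,fx=3,fy=3))
E
python3 br.py w17 .04 240 130 340 285
python3 - <<'E'
from h import *;import pickle
C=pickle.load(open("pics/w17.pkl","rb"))
for p in [(196,268),(216,308),(97,340)]: print("red",atz(C,p,.035))
E
```

```text
(259, 144, 63, 128)
rect mm [ 604.9 -270.2] [88.8 39.1] 31.042213439941406
red [ 0.67754197 -0.31042391  0.035     ]
red [ 0.70015485 -0.28422744  0.035     ]
red [ 0.76984619 -0.35315982  0.035     ]
```

View pics/w17m.png

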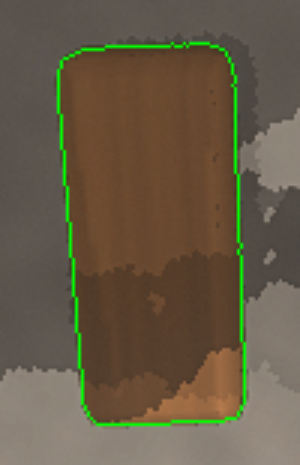

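Call:
{"method": "play_rows", "body": {
  "series": [
    [-0.003,-0.071,-0.1,0.022],
    [-0.003,-0.071,-0.167,0.022],
    [-0.003,-0.071,-0.167,0.022],
    [-0.003,-0.071,-0.167,0.022]
  ]
}}

```text
t: 20.33
eef_pos: [0.6042, -0.2703, 0.2903]
orientation: [-0.001, -0.267, 0.964, 0.001]
wrist_force: [0.1, -0.3, -0.3]
gripper_width: 0.998
```

```bash
python3 look.py w18; python3 br.py w18 .04 210 150 430 370
python3 - <<'E'
from h import *;import pickle
A=pickle.load(open("pics/w17.pkl","rb"));B=pickle.load(open("pics/w18.pkl","rb"))
E
```

```text
20.3333 [ 0.6042 -0.2703  0.2903] jaw dir deg 121.0 tilt [-0.0033  0.0018 -1.    ] w 0.9983285618230183 [ 0.1 -0.3 -0.3] j [-0.42  0.56  0.03  1.05  0.   -0.96]
(281, 175, 71, 148)
rect mm [ 605.  -270.8] [89.6 39. ] 30.976741790771484
```

View pics/w18.png

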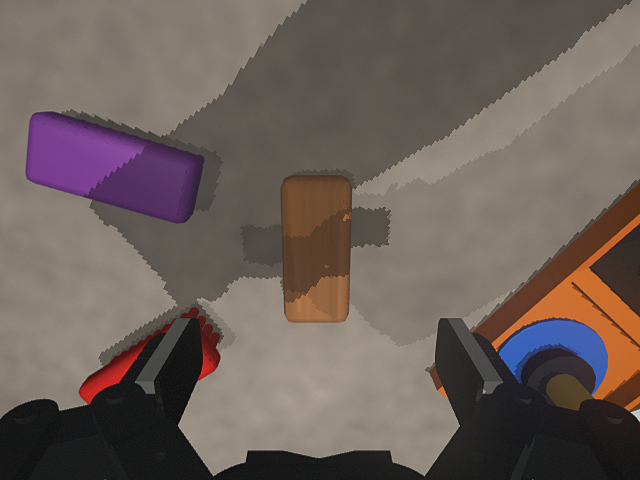

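Both views agree: the wooden brush is at (0.605,-0.2705), yaw 31°, with its top at 0.040 m (a 89x39 mm face fits). Red is clear of the fingers. Grasp.

Call:
{"method": "play_rows", "body": {
  "series": [
    [0.002,0,-0.1,0],
    [0.002,0,-0.2,0],
    [0.002,0,-0.3,0],
    [0.002,0,-0.36,0],
    [0.002,0,-0.36,0],
    [0.002,0,-0.36,0]
  ]
}}

```text
t: 20.88
eef_pos: [0.6059, -0.2703, 0.1844]
orientation: [0.0, -0.268, 0.963, 0.0]
wrist_force: [-0.5, 0.6, 0.4]
gripper_width: 1.0
```

Call:
{"method": "play_rows", "body": {
  "series": [
    [0,0,0,0],
    [0,0,0,0],
    [0,0,0,0],
    [0,0,0,0],
    [0,0,0,0],
    [0,0,0,0],
    [0,0,0,0],
    [0,0,0,0]
  ],
  "jaw": 1
}}

```text
t: 21.55
eef_pos: [0.6064, -0.2709, 0.1856]
orientation: [0.001, -0.268, 0.964, -0.001]
wrist_force: [0.3, 0.4, 7.1]
gripper_width: 0.459
```

```bash
python3 look.py w19
```

```text
21.55 [ 0.6064 -0.2709  0.1856] jaw dir deg 121.05 tilt [ 0.0033 -0.0012 -1.    ] w 0.4589512807827005 [0.3 0.4 7.1] j [-0.42  0.64 -0.11  0.82  0.   -0.96]
```

View pics/w19.png

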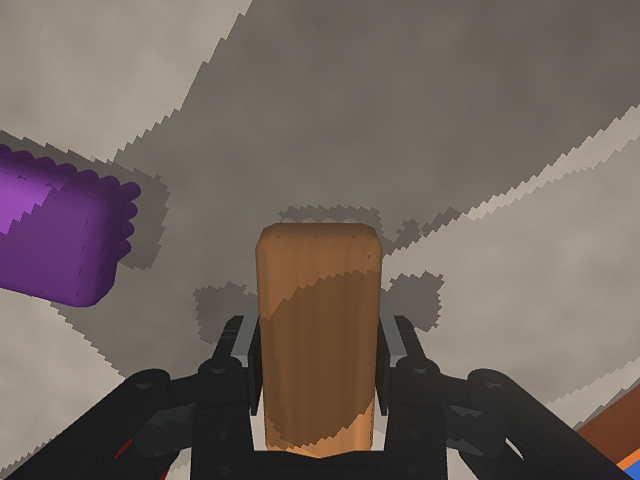

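Call:
{"method": "play_rows", "body": {
  "series": [
    [0,0,0.12,0],
    [0,0,0.25,0],
    [0,0.04,0.37,-0.05],
    [-0.02,0.13,0.46,-0.13],
    [-0.06,0.25,0.48,-0.2],
    [-0.1,0.37,0.48,-0.28],
    [-0.14,0.49,0.48,-0.35],
    [-0.18,0.61,0.48,-0.42],
    [-0.22,0.73,0.48,-0.451],
    [-0.26,0.84,0.48,-0.451],
    [-0.307,0.9,0.48,-0.451],
    [-0.307,0.9,0.48,-0.451]
  ]
}}

```text
t: 22.6
eef_pos: [0.5104, 0.0025, 0.3278]
orientation: [-0.002, 0.081, 0.997, 0.001]
wrist_force: [-0.0, -0.5, 0.2]
gripper_width: 0.457
```

```bash
python3 look.py w20
```

```text
22.6 [0.5104 0.0025 0.3278] jaw dir deg 80.73 tilt [-0.003   0.0015 -1.    ] w 0.4565824568213015 [-0.  -0.5  0.2] j [ 0.    0.28 -0.32  0.98  0.    0.17]
```

View pics/w20.png

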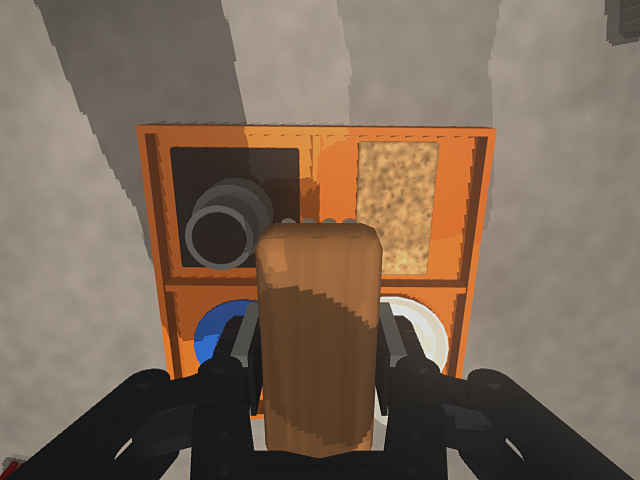

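```bash
python3 - <<'E'
from h import *;import pickle
C=pickle.load(open("pics/w20.pkl","rb"))
im=cv2.imread("pics/w20.png");cv2.imwrite("pics/w20c.png",cv2.resize(im[130:290,340:500],None,fx=3.7,fy=3.7))
p=[atz(C,q,.009)[:2] for q in[(358.5,141.5),(438.5,143),(427.5,274.5),(356.5,272.5)]]
print(np.mean(p,0))
for a,b in((3,0),(2,1),(0,1),(3,2)):
    v=p[a]-p[b];print(np.degrees(np.arctan2(v[1],v[0])),np.linalg.norm(v))
E
```

```text
[0.51288925 0.05873143]
-8.423394297529553 0.09774934815613776
-8.90852807942868 0.0983854168534642
-100.33869649943149 0.05519458554310523
-101.0340423381369 0.054387159702881646
```

View pics/w20c.png

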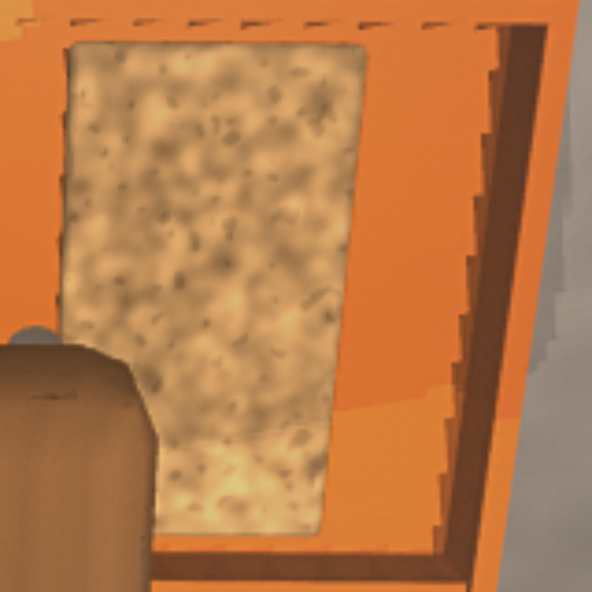

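Call:
{"method": "play_rows", "body": {
  "series": [
    [0,0.1,0,0],
    [0,0.196,0,0],
    [0,0.196,-0.03,0],
    [0,0.196,-0.13,0],
    [0,0.196,-0.25,0],
    [0,0.196,-0.34,0],
    [0,0.196,-0.4,0],
    [0,0.196,-0.425,0],
    [0,0.196,-0.435,0],
    [0,0.196,-0.435,0],
    [0,0.196,-0.435,0]
  ]
}}

```text
t: 23.57
eef_pos: [0.5144, 0.0578, 0.1981]
orientation: [0.001, 0.083, 0.997, 0.0]
wrist_force: [1.5, 0.3, -0.1]
gripper_width: 0.454
```

Call:
{"method": "play_rows", "body": {
  "series": [
    [0,0,-0.004,0],
    [0,0,-0.008,0],
    [0,0,-0.011,0],
    [0,0,-0.011,0]
  ]
}}

```text
t: 23.9
eef_pos: [0.5139, 0.0583, 0.1946]
orientation: [0.001, 0.083, 0.997, 0.0]
wrist_force: [-0.3, -0.1, 2.7]
gripper_width: 0.463
```

```bash
python3 look.py w21
```

```text
23.9 [0.5139 0.0583 0.1946] jaw dir deg 80.46 tilt [ 1.9e-03  1.0e-04 -1.0e+00] w 0.4626382230517086 [-0.3 -0.1  2.7] j [ 0.11  0.43 -0.5   0.64 -0.    0.28]
```

View pics/w21.png

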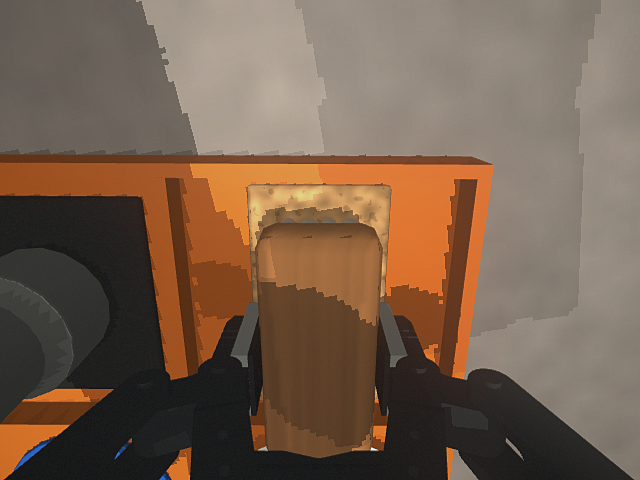

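The brush sits aligned over the cork, with the cork edges at 247 and 391 either side of the brush at 257-382. It made contact, so release gently and rise.

Call:
{"method": "play_rows", "body": {
  "series": [
    [0,0,-0.002,0],
    [0,0,-0.002,0],
    [0,0,-0.002,0]
  ]
}}

```text
t: 24.2
eef_pos: [0.5139, 0.0583, 0.1946]
orientation: [0.001, 0.083, 0.997, 0.0]
wrist_force: [-1.3, -0.4, 9.8]
gripper_width: 0.452
```

Call:
{"method": "play_rows", "body": {
  "series": [
    [0,0,0,0],
    [0,0,0,0],
    [0,0,0,0],
    [0,0,0,0],
    [0,0,0.04,0],
    [0,0,0.13,0],
    [0,0,0.26,0],
    [0,0,0.38,0],
    [0,0,0.48,0],
    [0,0,0.5,0],
    [0,0,0.5,0]
  ],
  "jaw": 0.3
}}

```text
t: 25.12
eef_pos: [0.5145, 0.0583, 0.3458]
orientation: [0.003, 0.083, 0.997, 0.001]
wrist_force: [0.5, 0.1, 0.5]
gripper_width: 0.7
```

```bash
python3 look.py w22
```

```text
25.1167 [0.5145 0.0583 0.3458] jaw dir deg 80.46 tilt [ 5.7e-03  6.0e-04 -1.0e+00] w 0.6999768006321991 [0.5 0.1 0.5] j [ 0.11  0.28 -0.27  1.02 -0.    0.28]
```

View pics/w22.png

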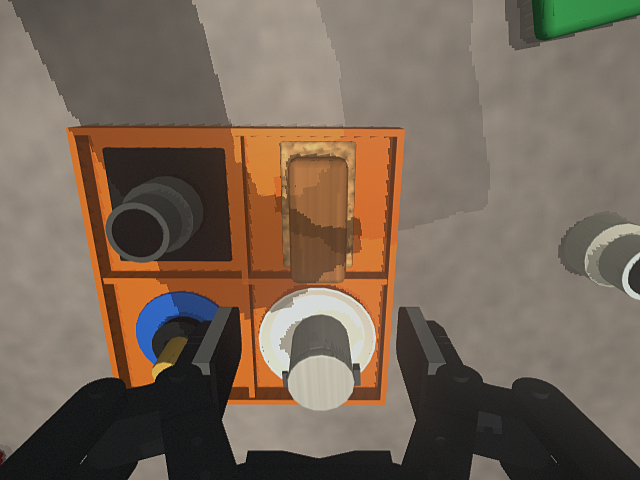

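```bash
python3 - <<'E'
from h import *;import pickle
C=pickle.load(open("pics/w22.pkl","rb"))
im=cv2.imread("pics/w22.png");cv2.imwrite("pics/w22c.png",cv2.resize(im[130:290,260:400],None,fx=3.7,fy=3.7))
print("brush",np.mean([atz(C,p,.049)[:2] for p in[(287,156),(348.5,156),(345,283),(290,283)]],0))
print("cork",np.mean([atz(C,p,.009)[:2] for p in[(281,141),(356,142),(353,268),(282,266)]],0))
E
```

```text
brush [0.51274896 0.05841924]
cork [0.51242904 0.05870988]
```

View pics/w22c.png

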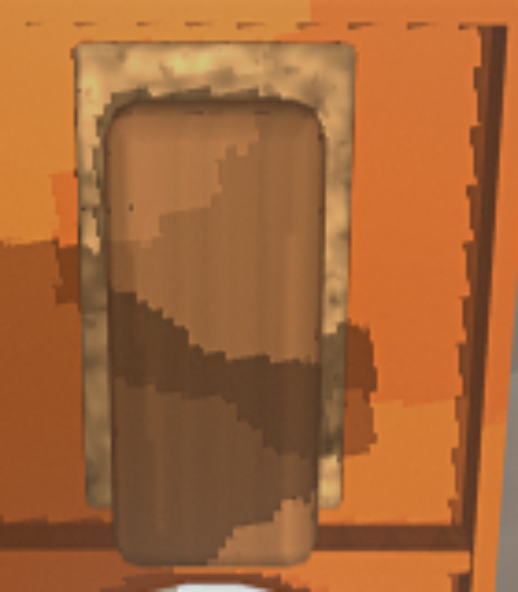

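Call:
{"method": "play_rows", "body": {
  "series": [
    [-0.1,0.1,0,0],
    [-0.2,0.22,0.05,0],
    [-0.3,0.34,0.05,0],
    [-0.4,0.46,0.05,0],
    [-0.5,0.58,0.05,0],
    [-0.6,0.68,0.05,0],
    [-0.7,0.78,0.05,0],
    [-0.8,0.88,0.05,0],
    [-0.86,0.95,0.05,0],
    [-0.86,0.95,0.05,0],
    [-0.86,0.95,0.05,0]
  ]
}}

```text
t: 26.08
eef_pos: [0.2529, 0.3445, 0.356]
orientation: [-0.001, 0.08, 0.997, -0.001]
wrist_force: [0.1, -0.6, -0.3]
gripper_width: 0.701
```

```bash
python3 - <<'E'
from h import *
t=arm.snapshot("top");s=arm.snapshot("scene");print(arm.sense()['eef_pos'])
cv2.imwrite("pics/top9.png",t);cv2.imwrite("pics/scene9.png",s)
cv2.imwrite("pics/sc9.png",cv2.resize(s[190:350,220:400],None,fx=3.7,fy=3.7,interpolation=cv2.INTER_CUBIC))
E
```

```text
[0.25468251 0.34279829 0.35640022]
```

View pics/top9.png

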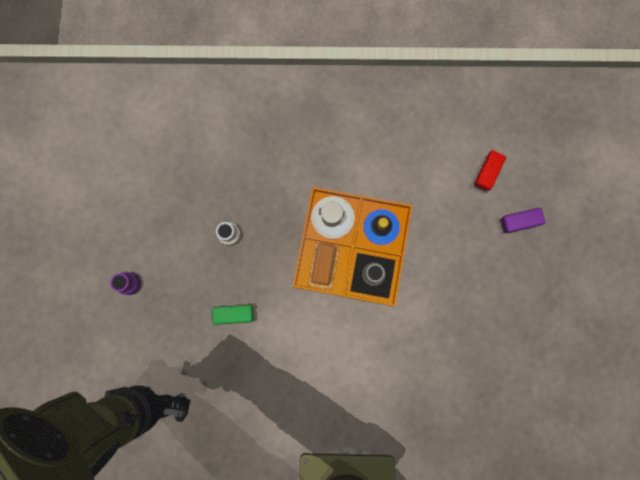

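View pics/sc9.png

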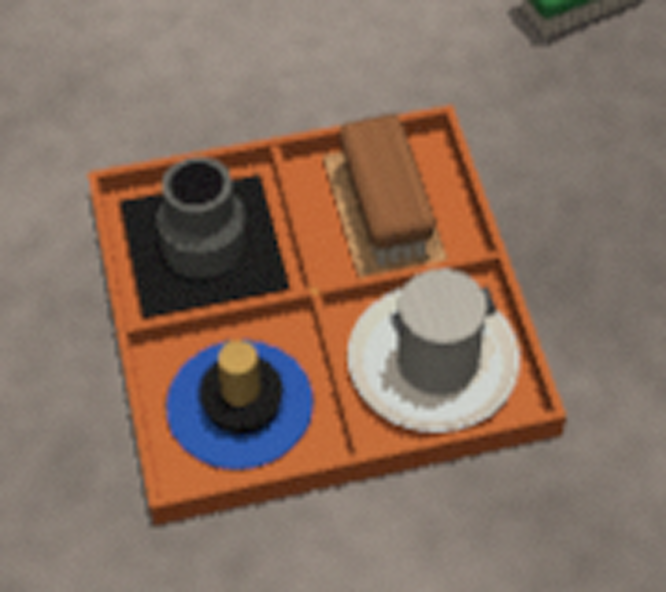

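The two pictures show all four items upright in their own bays. The white (228,232) and purple (125,283) reducers and the green (232,314), red (490,171) and purple (523,220) brushes are at their first pixels. The arm is clear, so I hand in.

```bash
python3 -c "
from rig import arm
print(arm.sign_off(),arm.sense()['t'])"
```

```text
the job is handed in; nothing more can be done
the job is handed in; nothing more can be done
```

The basket is packed and handed in at about 26 s of the 109 s allowed. I placed the items in the order asked: grey reducer on the black mat, can on the saucer, plug (post up) on the blue disc, and wooden brush bristles down along the cork.

The wrist camera checks after each release showed these offsets from the middle of each place:

| Item | Offset from centre |
|---|---|
| Grey reducer | under 1 mm |
| Can | about 2 mm, well inside the saucer's flat |
| Plug | about 1 mm |
| Wooden brush | under 1 mm, held within about 1° of the cork's length when set down |

- **Final pictures:** the closing top and scene views show all four standing or lying properly in their bays. The white and purple reducers and the green, red and purple brushes are at their starting pixels.
- **Forces:** the highest wrist force in the readings I took was about 10 N, when setting down the brush.
- **Measurements that disagreed:** the top camera put the places up to about 3 mm off the wrist camera, so I used the wrist values. The plug's height came out at 47 mm from two wrist views and 52 mm from wrist plus scene, against the true 50 mm.

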